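# Close up the coffee bar for the night

## Task

Close up the coffee bar for the night. A used pod was left under the drip tray's loose steel grille: take the grille off, put the pod in the open steel pot, then lay the grille back over the tray's two pins and press it down until it is fully home, flush with the rim. Also fit every wooden lid lying on the bar into the canister it matches (there may be fewer lids than canisters) and press each fully home, flush with the rim, without disturbing the glass cup, its coaster or the steel jug.

Things in the scene. Friction and masses are not known exactly. Their poses are not given: they have to be found in the camera images.
- lid_wide: Large round wooden lid, 90 mm diameter. The flat plate is 16 mm thick; its underside centre is the origin, z up. On the plate stands a wooden grip centred on the origin, 32 mm tall (16 to 48 mm above the underside), a round knob 26 mm in diameter. Absent (None) in some runs. Weighs about 70 g.
- lid_slim: Small round wooden lid, 64 mm diameter. The flat plate is 16 mm thick; its underside centre is the origin, z up. On the plate stands a wooden grip centred on the origin, 32 mm tall (16 to 48 mm above the underside), a round knob 26 mm in diameter. Absent (None) in some runs. Weighs about 70 g.
- lid_square: Square wooden lid, 76 x 76 mm. The flat plate is 16 mm thick; its underside centre is the origin, z up. On the plate stands a wooden grip centred on the origin, 32 mm tall (16 to 48 mm above the underside), a bar 50 mm long along the lid's x and 16 mm wide along its y. Absent (None) in some runs. Weighs about 70 g.
- lid_oblong: Oblong wooden lid, 100 mm along its x, 56 mm along its y. The flat plate is 16 mm thick; its underside centre is the origin, z up. On the plate stands a wooden grip centred on the origin, 32 mm tall (16 to 48 mm above the underside), a bar 50 mm long along x and 16 mm wide along y. Absent (None) in some runs. Weighs about 70 g.
- can_wide: Wide round white ceramic canister, 110 mm tall, 108 mm outer diameter, mouth 96 mm; takes the large round lid. Fixed; origin underside centre, z up. A dark rubber seal lies in the mouth 8 mm below the rim: the lid rests on it 8 mm proud until a slow 8 to 15 N push slides it down 8 mm to a hard stop, where it stays, lid plate flush with the rim (underside 16 mm below it).
- can_slim: Slim round white ceramic canister, 130 mm tall, 82 mm outer diameter, mouth 70 mm; takes the small round lid. Fixed; origin underside centre, z up. A dark rubber seal lies in the mouth 8 mm below the rim: the lid rests on it 8 mm proud until a slow 8 to 15 N push slides it down 8 mm to a hard stop, where it stays, lid plate flush with the rim (underside 16 mm below it).
- can_square: Square white ceramic canister, 90 mm tall, 93 x 93 mm outside, mouth 81 x 81 mm; takes the square lid at any quarter turn. Fixed; origin underside centre, z up. A dark rubber seal lies in the mouth 8 mm below the rim: the lid rests on it 8 mm proud until a slow 8 to 15 N push slides it down 8 mm to a hard stop, where it stays, lid plate flush with the rim (underside 16 mm below it).
- can_oblong: Oblong white ceramic canister, 80 mm tall, 117 mm along its x, 73 mm along y, mouth 105 x 61 mm; takes the oblong lid, either way round. Fixed; origin underside centre, z up. A dark rubber seal lies in the mouth 8 mm below the rim: the lid rests on it 8 mm proud until a slow 8 to 15 N push slides it down 8 mm to a hard stop, where it stays, lid plate flush with the rim (underside 16 mm below it).
- grille: Steel drip grille: plate 150 mm along its x, 95 mm along y, 10 mm thick, dark slots, two through holes of 18 mm diameter on its x axis 62 mm either side of the middle, starting loose over the tray's pins. Origin underside centre, z up. On top, centred, a rib to grip, 60 mm along x, 14 mm wide along y, 32 mm tall (10 to 42 mm above the underside). About 220 g.
- drip_tray: Fixed black tray, 172 mm along its x, 117 mm along y, rim 60 mm high, floor 6 mm, opening 160 x 105 mm; origin underside centre, z up. Two 12 mm pins, tops 77 mm high, on its x axis 62 mm off the middle. The grille, over both, rests loose on a grey clip frame (rails along x at y +-43 mm), underside at 56 mm, 6 mm proud; a slow 8 to 15 N push slides it 6 mm to a hard stop, flush, where it stays.
- pod: Used aluminium coffee pod: flange 52 mm in diameter and 4 mm thick below, body 40 mm in diameter above it, 32 mm tall in all; origin at the underside centre, z up. Starts on the floor of the drip tray, near its middle, hidden under the grille. 25 g.
- pot: Open round steel pot for used pods, fixed to the bar: 110 mm in diameter, 60 mm tall, mouth 102 mm, floor 4 mm thick; origin at the underside centre, z up.
- cup: Glass espresso cup, 62 mm in diameter, 62 mm tall, standing on the coaster; origin at the underside centre. Bystander.
- coaster: Round cork coaster, 96 mm in diameter, 8 mm thick; origin at the underside centre. Bystander.
- jug: Empty steel frothing jug, 95 mm tall, 88 mm in diameter, with a side handle along its x out to 72 mm from its axis; origin at the underside centre. Bystander.
Mind the look-alikes: they are no part of the job. What is shaped like the grille but green is not meant.

How it is judged:
By the outcome, as a careful person would: the job done as asked, in the order asked, and still so for the second after the job is handed in, with the robot touching nothing.
Of lid_wide, lid_slim, lid_square, lid_oblong only 2 to 4 are there at a start; the rules pass over those that are not, and their reading is None.
At some moment in a run one of lid_wide, lid_slim, lid_square, lid_oblong, grille may be knocked a few centimetres aside while the robot is not near it.
Once in a run the grip may slacken for a moment while it holds something.
It also fails if it takes over 210 s, if anything falls off the work surface, if the arm or the gripper's body presses on something with over 40 N, if the wrist force passes 120 N, or if a joint passes its speed limit or range.

## Robot

A 6-joint arm with a two-finger parallel gripper is mounted at the origin on the work surface. World frame = base frame: x ahead of the robot, y to its left, z up, the work surface at z = 0. Lengths are in m, angles in degrees, forces in N, time in s.
With the tool pointing down it reaches from about 0.35 to 0.875 m from the base axis. Payload 4.2 kg.
Tool frame: the origin (TCP) lies on the centre line of the jaws, within the pads' length; the fingertips stand 19 mm ahead of it and the grasp point (between the pads) is the TCP; x points along the fingers, y is the direction in which the jaws open and shut, and the axes are right-handed (so a half turn about x gives the same grasp; the last joint's range is limited). The gripper opens to 87 mm and grips with 3 to 60 N. Pads are 19 mm wide; open, the fingers measure 117 mm over their backs; the gripper's body (75 mm by 190 mm) begins 51 mm behind the grasp point.
Start: joints at [-54.74, 22.042, 0.453, 0, -68.411, -14.817], TCP at [0.218, -0.586, 0.212] pointing down, gripper open.
Joint ranges: [-179.83, 179.83], [-69.29, 118.12], [-61.27, 80.66], [-181.25, 117.63], [-171.15, -9.14], [-177.46, 177.46]. Speed limits (degrees/s): [159.86, 159.86, 180, 180, 180, 180].

## Interface

Orientations are given as a 3x3 rotation matrix whose columns are the frame's x, y, z axes.
In Python, from station import * gives the robot as it stands.
- The arm moves only by the shell command python3 -m creep 'ROWS'. ROWS is JSON, a list of rows, each a list of 5 numbers: the opening, from 0 (shut) to 1 (fully open), then the shift along the world's x, y, z in mm, then the turn about the world's z in rad. In form: [[jaw, x, y, z, turn], ...]. A call has exactly 8 rows; each row is the pose to reach, as a shift and turn from the pose measured when the call began; what a row does not reach only later rows make up. A row lasts 1/10 s, in which the tool goes at most 50 mm and 8.59 degrees, less where a joint would pass 70% of its speed; a pose out of reach is approached as far as the arm can. A call with a gripper value outside its range is refused whole. The fingers move at their own pace and stop on an object; the grip force is fixed at half the most. Time passes only in rows, so rows that repeat a pose let the fingers close, or fill a call up. It gives the time, the measured TCP pose, the force and the opening at its end, in the units of the state.
- sense(): the state, without advancing time (a new reading comes with each control period).
- capture(name): name is "side" or "top"; returns a dict with "image" (384x512x3 uint8, blue, green, red), "z_map" (384x512 float32, m along the optical axis (not along the pixel's ray), 0 where there is no reading), "mtx" (3x3 intrinsics, pixels), "k1" (the pictures are not rectified: a ray, as slopes to the right and down, at radius r is drawn at 1 + k1 r^2 times it, then the intrinsics apply), "eye" and "attitude" of the camera in the world. Camera axes: x right, y up, looking along -z (the intrinsics and any distortion apply to the point x, -y, -z); pixel columns grow to the right and rows downward; lengths in m; the calibration is good to about 2 mm. A picture is of the moment at which its call begins.
- finish_job(): hands the job in, once; it reports no verdict.
Trained networks look in a picture, given as the dict that the camera call returned (one of the last four; its "shot" number tells which), for a name from the list of things; names that differ only in an ending like _2 or _b are one class to them, and where a whole thing is asked for, a point or a joint stands for the part that bears it (a point fixed in the world has none). Each returns a list of dicts, best first, with "confidence" (0 to 1); they miss things now and then, are a little off and sometimes report something else, mostly with a low value. They report only what shows in the picture. A call takes as long as a camera call. They do not tell look-alikes from the thing itself.
- look_for(picture, thing): "box" ([left, top, right, bottom] in pixels, round what is visible of it).
- mark_of(picture, thing): "centre" ([column, row] in pixels: a listed point, or the origin of a listed thing).
The state is a dict: "time_s": time; "joints": joint angles; "joint_velocities": joint speeds; "effort": joint torques, N m; "tcp_pos": TCP position; "ee_rot": TCP orientation; "wrist_force": force on the tool from outside, world axes, zero at the start; "moment": the same for the moment, N m; "gripper_width": opening from 0.0 (shut) to 1.0 (fully open).
Only numpy, scipy, OpenCV 4.12 (cv2) and the standard library are available. Lean on these libraries where they do the work, as an engineer would, in place of code of your own. Each camera call takes 0.05 s, during which the arm holds its last target.

## Working session

There is one attempt and no reset: what is moved stays moved. The work goes in short steps, Python scripts to look and compute and a shell command to move; the robot and the scene stay as the last step left them, time stands still between calls to the robot, and variables do not carry over. Pictures are saved under pics/ and viewed, and the job is handed in when it is done.

```bash
ls; mkdir -p pics; python3 - <<'E'
from station import *
import cv2,numpy as np
s=sense();print({k:np.round(v,3).tolist() for k,v in s.items()})
for n in("top","side"):
    c=capture(n);cv2.imwrite(f"pics/{n}0.png",c["image"]);print(n,c["mtx"].tolist(),c["k1"],c["eye"],np.array(c["attitude"]).tolist())
E
```

```text
pics
{'time_s': 0.0, 'joints': [-54.741, 22.091, 0.379, -0.029, -68.411, -14.816], 'joint_velocities': [0.022, 0.019, 0.013, -0.102, 0.024, 0.103], 'effort': [-0.001, -39.067, 18.741, 4.22, 0.011, -0.0], 'tcp_pos': [0.218, -0.585, 0.211], 'ee_rot': [[-0.001, -0.349, 0.937], [0.002, 0.937, 0.349], [-1.0, 0.002, -0.0]], 'wrist_force': [-0.828, 0.472, 0.502], 'moment': [-0.023, -0.026, -0.024], 'gripper_width': 0.998}
top [[390.68278370738074, 0.0, 261.23795920479745], [0.0, 390.68278370738074, 192.2376581711654], [0.0, 0.0, 1.0]] -0.12885516779340364 [ 0.36383916 -0.0076142   1.356025  ] [[0.005399574300552299, 0.990603442765963, -0.13665893230079887], [-0.999959311434153, 0.004361201707299214, -0.007896543281891514], [-0.007226345792124249, 0.13669600981700147, 0.990586685165212]]
side [[379.4727945408035, 0.0, 250.94257909871084], [0.0, 379.4727945408035, 192.90250729360645], [0.0, 0.0, 1.0]] -0.10076817165338892 [0.11019505 0.57913873 0.86946801] [[-0.793002651325478, 0.4597019182538055, -0.3997761140245048], [-0.6089726136804702, -0.5795100723902556, 0.5415906496473303], [0.017295975772966595, 0.6729355261479453, 0.7394989025482382]]
```

View pics/top0.png

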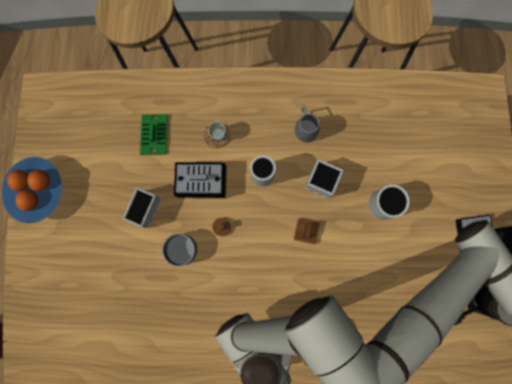

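View pics/side0.png

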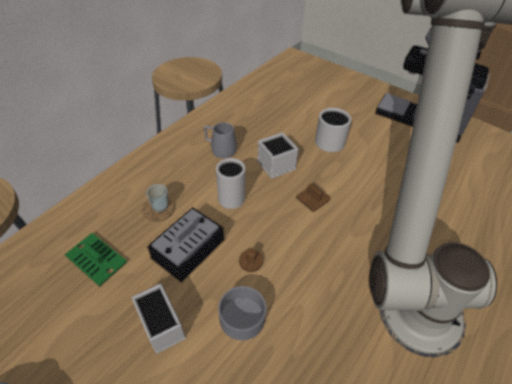

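The top view shows the tray with grille at (200,180), the pot at (180,250), slim lid at (222,227), square lid at (309,230), oblong can at (141,208), slim can at (263,170), square can at (325,178) and wide can at (390,202). The green look-alike is at (154,134), the cup at (217,133) and the jug at (307,127). Next I measure positions.

```bash
cat > h.py <<'E'
from station import *
import cv2,numpy as np
def cloud(c):
    im=c["z_map"];h,w=im.shape
    u,v=np.meshgrid(np.arange(w),np.arange(h))
    K=np.array(c["mtx"]);x=(u-K[0,2])/K[0,0];y=(v-K[1,2])/K[1,1]
    rd=np.hypot(x,y);r=rd.copy()
    for _ in range(20): r=rd/(1+c["k1"]*r*r)
    s=np.where(rd>0,r/np.maximum(rd,1e-9),1);x=x*s;y=y*s
    P=np.stack([x*im,-y*im,-im],-1)@np.array(c["attitude"]).T+np.array(c["eye"])
    P[im<=0]=np.nan
    return P
def ray(c,px,z):
    K=np.array(c["mtx"]);x=(px[0]-K[0,2])/K[0,0];y=(px[1]-K[1,2])/K[1,1]
    rd=np.hypot(x,y);r=rd
    for _ in range(20): r=rd/(1+c["k1"]*r*r)
    s=r/rd if rd>0 else 1
    d=np.array(c["attitude"])@np.array([x*s,-y*s,-1]);e=np.array(c["eye"])
    return e+d*(z-e[2])/d[2]
def proj(c,p):
    q=np.array(c["attitude"]).T@(np.array(p)-np.array(c["eye"]))
    x,y=q[0]/-q[2],-q[1]/-q[2];f=1+c["k1"]*(x*x+y*y);K=np.array(c["mtx"])
    return np.array([K[0,0]*x*f+K[0,2],K[1,1]*y*f+K[1,2]])
ZT=dict(lid_wide=0,lid_slim=0,lid_square=0,lid_oblong=0,can_wide=0,can_slim=0,can_square=0,can_oblong=0,grille=.056,drip_tray=0,pod=.006,pot=0,cup=.008,coaster=0,jug=0)
def band(P,cx,cy,R,z0,z1):
    m=(np.hypot(P[...,0]-cx,P[...,1]-cy)<R)&(P[...,2]>z0)&(P[...,2]<z1)
    return P[m]
def rect(p):
    r=cv2.minAreaRect((p[:,:2]*1000).astype(np.float32));return np.round(r[0],1),np.round(r[1],1),round(r[2],1)
E
python3 - <<'E'
from h import *
for n in("top","side"):
    c=capture(n);print(n)
    for t in ZT:
        a=look_for(c,t);b=mark_of(c,t)
        print(t,[(np.round(q["box"]).tolist(),round(q["confidence"],2)) for q in a][:3],[(np.round(ray(c,q["centre"],ZT[t])[:2],3).tolist(),round(q["confidence"],2)) for q in b][:3])
    np.savez(f"{n}.npz",**{k:v for k,v in c.items() if k!="shot"})
    P=cloud(c);print("table z",np.nanmedian(P[240:270,330:350,2]) )
E
```

```text
top
lid_wide [] [([0.42, -0.154], 0.68)]
lid_slim [([213.0, 216.0, 230.0, 238.0], 0.64)] [([0.355, 0.277], 0.44)]
lid_square [([296.0, 219.0, 320.0, 244.0], 0.97)] [([0.418, -0.154], 0.88)]
lid_oblong [([208.0, 120.0, 229.0, 140.0], 0.56)] []
can_wide [([366.0, 185.0, 405.0, 223.0], 0.86)] [([0.505, -0.425], 0.61)]
can_slim [([253.0, 153.0, 276.0, 187.0], 0.69), ([366.0, 186.0, 407.0, 223.0], 0.36)] []
can_square [([309.0, 162.0, 342.0, 198.0], 0.61)] [([0.584, -0.209], 0.89)]
can_oblong [([121.0, 189.0, 160.0, 230.0], 0.56)] [([0.474, 0.421], 0.76)]
grille [([142.0, 114.0, 167.0, 153.0], 0.95), ([175.0, 164.0, 222.0, 194.0], 0.71)] [([0.742, 0.361], 0.97), ([0.596, 0.216], 0.82), ([0.582, 0.201], 0.19)]
drip_tray [([173.0, 159.0, 228.0, 201.0], 0.83), ([210.0, 217.0, 231.0, 238.0], 0.35)] [([0.599, 0.22], 0.84)]
pod [] []
pot [([162.0, 231.0, 200.0, 265.0], 0.82), ([251.0, 154.0, 275.0, 186.0], 0.45)] [([0.358, 0.283], 0.7), ([0.5, -0.412], 0.52)]
cup [([207.0, 122.0, 229.0, 139.0], 0.64)] [([0.759, 0.155], 0.53)]
coaster [([201.0, 126.0, 231.0, 149.0], 0.6), ([210.0, 121.0, 228.0, 
[... 776 characters left out ...]
 [([257.0, 130.0, 298.0, 181.0], 0.81)] [([0.594, -0.219], 0.94)]
can_oblong [([130.0, 279.0, 186.0, 358.0], 0.82)] [([0.494, 0.408], 0.75)]
grille [([153.0, 213.0, 216.0, 267.0], 0.86), ([62.0, 234.0, 128.0, 288.0], 0.68)] [([0.585, 0.218], 0.91), ([0.724, 0.409], 0.69)]
drip_tray [([147.0, 205.0, 224.0, 282.0], 0.89)] [([0.597, 0.217], 0.62)]
pod [] []
pot [([215.0, 285.0, 264.0, 336.0], 0.56)] [([0.348, 0.282], 0.86)]
cup [([142.0, 183.0, 171.0, 213.0], 0.58), ([142.0, 196.0, 174.0, 224.0], 0.32)] [([0.764, 0.156], 0.74)]
coaster [([140.0, 197.0, 174.0, 223.0], 0.67)] [([0.763, 0.163], 0.86)]
jug [([210.0, 122.0, 233.0, 160.0], 0.8)] [([0.769, -0.168], 0.88)]
table z 0.0009871123865892173
```

```bash
cat > fit.py <<'E'
from h import *
G=dict(lid_slim=(.424,.138,.06,.008,.022),lid_slim_knob=(.424,.138,.05,.035,.06),lid_square=(.418,-.148,.07,.008,.022),lid_square_bar=(.418,-.148,.06,.035,.06),
can_wide=(.505,-.42,.075,.1,.12),can_slim=(.628,.0,.06,.12,.14),can_square=(.59,-.214,.075,.08,.10),can_oblong=(.484,.414,.085,.07,.09),
tray_rim=(.597,.219,.12,.052,.078),rib=(.597,.219,.08,.085,.11),pot=(.352,.283,.075,.05,.07),cup=(.764,.156,.05,.05,.09),coaster=(.763,.165,.07,.004,.014),jug=(.776,-.165,.09,.085,.105))
def run(cs,keys=None):
    for t,g in G.items():
        if keys and t not in keys: continue
        for n,c in cs.items():
            p=band(cloud(c),*g)
            if len(p)>5: print(t,n,len(p),"z%.1f"%(np.median(p[:,2])*1e3),*rect(p))
            else: print(t,n,len(p))
E
python3 - <<'E'
from fit import *
run({n:dict(np.load(n+".npz")) for n in("top","side")})
for n in("top","side"):
    i=cv2.imread(f"pics/{n}0.png");j=i[100:280,110:420] if n=="top" else i[100:350,60:360]
    cv2.imwrite(f"pics/{n}0z.png",cv2.resize(j,None,fx=2.4,fy=2.4,interpolation=cv2.INTER_CUBIC))
E
```

```text
lid_slim top 221 z14.4 [428.  140.6] [62.4 63.1] 6.1
lid_slim side 307 z17.0 [428.  142.9] [60.7 61.1] 38.4
lid_slim_knob top 49 z45.7 [428.1 139.1] [23.9 24. ] 3.0
lid_slim_knob side 90 z48.6 [430.  142.1] [24.  25.7] 76.3
lid_square top 409 z15.0 [ 417.5 -142.5] [100.5  76. ] 76.5
lid_square side 365 z17.6 [ 415.7 -152.8] [81.2 77.8] 77.5
lid_square_bar top 74 z46.5 [ 414.8 -153.8] [16.3 49.3] 77.8
lid_square_bar side 116 z48.3 [ 417.  -151.8] [18.3 52.3] 81.1
can_wide top 619 z103.7 [ 511.  -424.9] [107.4 104. ] 62.6
can_wide side 547 z104.7 [ 509.4 -424.7] [103.6 109. ] 5.6
can_slim top 386 z123.6 [612.1  -1.5] [80.4 79.3] 42.6
can_slim side 541 z124.8 [ 6.134e+02 -5.000e-01] [78.9 82.6] 38.4
can_square top 554 z83.4 [ 590.6 -207.7] [90.8 93.9] 65.6
can_square side 620 z84.3 [ 591.8 -205.7] [94.7 94.1] 64.5
can_oblong top 556 z73.9 [489.7 410.9] [ 73.8 116.1] 66.6
can_oblong side 1570 z73.5 [488.2 411.1] [ 73.8 117.9] 67.9
tray_rim top 1470 z64.3 [588.2 215.2] [118.6 173.5] 0.4
tray_rim side 2209 z66.5 [587.7 214.6] [175.3 119. ] 89.6
rib top 92 z96.5 [587.5 214.4] [60.1 13.9] 90.0
rib side 170 z98.0 [588.1 213.3] [61.8 16.2] 89.0
pot top 156 z58.3 [350.  278.7] [105.9 109.8] 63.5
pot side 387 z59.2 [348.5 280.4] [107.7 107.5] 79.2
cup top 116 z66.1 [758.4 157.2] [59.6 59.3] 43.2
cup side 263 z64.7 [757.4 157. ] [60.1 59.6] 48.1
coaster top 318 z8.1 [761.4 165.5] [125.8 121. ] 35.3
coaster side 445 z9.2 [756.7 167.3] [125.2 118. ] 52.9
jug top 100 z92.6 [ 787.5 -158.6] [66.4 94.5] 79.0
jug side 144 z90.5 [ 781.3 -158.3] [70.2 87.3] 70.1
```

View pics/top0z.png

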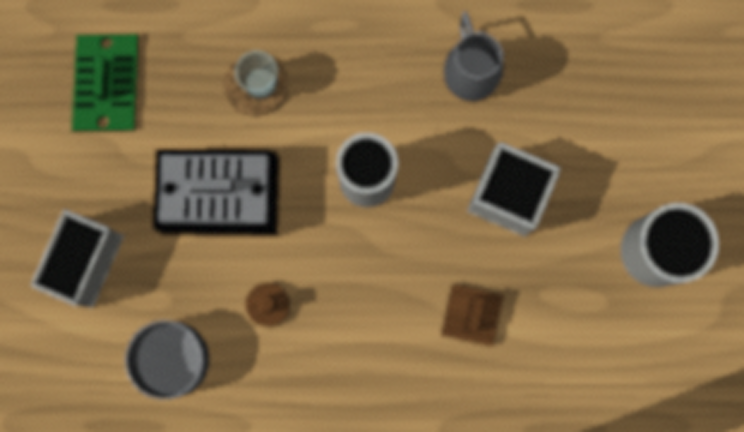

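View pics/side0z.png

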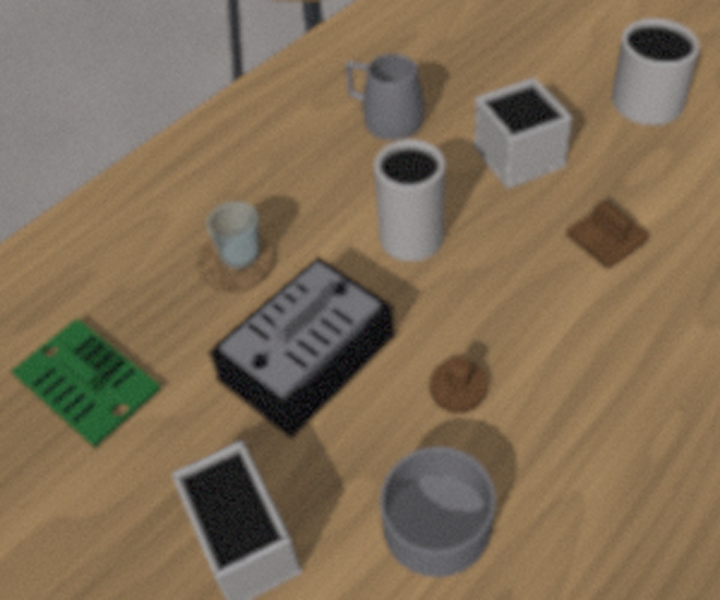

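```bash
python3 -m creep '[[1,168,364,30,0.6],[1,168,364,30,0.6],[1,168,364,30,0.6],[1,168,364,30,0.6],[1,168,364,30,0.6],[1,168,364,30,0.6],[1,168,364,30,0.6],[1,168,364,30,0.6]]'
```

```text
time_s: 4.0
tcp_pos: [0.3859, -0.2216, 0.2426]
ee_rot: [[0.001, -0.817, 0.576], [-0.0, 0.576, 0.817], [-1.0, -0.001, 0.0]]
wrist_force: [0.6, -0.5, 0.4]
gripper_width: 1.0
```

```bash
python3 -m creep '[[1,160,345,0,0.615],[1,160,345,0,0.615],[1,160,345,0,0.615],[1,160,345,0,0.615],[1,160,345,0,0.615],[1,160,345,0,0.615],[1,160,345,0,0.615],[1,160,345,0,0.615]]'; python3 - <<'E'
from fit import *
cs={n:capture(n) for n in("top","side")}
run(cs,["tray_rim","rib"])
for n in cs: cv2.imwrite(f"pics/{n}1.png",cs[n]["image"])
E
```

```text
time_s: 4.8
tcp_pos: [0.5469, 0.1265, 0.2425]
ee_rot: [[0.002, -1.0, -0.003], [0.001, -0.003, 1.0], [-1.0, -0.002, 0.001]]
wrist_force: [-0.5, -0.6, 0.0]
gripper_width: 0.998
tray_rim top 325 z64.3 [554.8 215.5] [ 49.8 174.8] 7.1
tray_rim side 2200 z66.5 [588.1 214.7] [174.8 119.6] 89.4
rib top 0
rib side 172 z98.0 [587.8 214.1] [60.9 15.7] 89.8
```

View pics/top1.png

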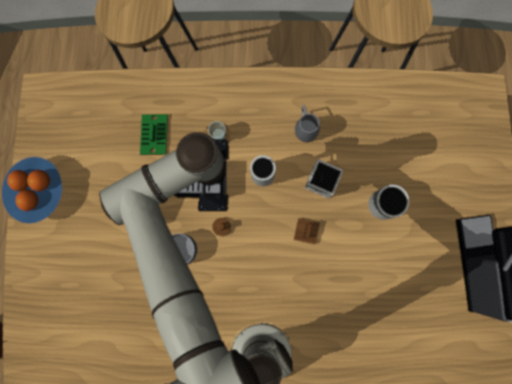

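```bash
python3 -m creep '[[0.6,41,87,0,0],[0.6,41,87,0,0],[0.6,41,87,-40,0],[0.6,41,87,-80,0],[0.6,41,87,-110,0],[0.6,41,87,-140,0],[0.6,41,87,-154,0],[0.6,41,87,-154,0]]'; python3 -m creep '[[0.6,0,0,0,0],[0,0,0,0,0],[0,0,0,0,0],[0,0,0,0,0],[0,0,0,0,0],[0,0,0,0,0],[0,0,0,0,0],[0,0,0,0,0]]'
```

```text
time_s: 5.7
tcp_pos: [0.5871, 0.2126, 0.0858]
ee_rot: [[-0.003, -1.0, -0.004], [-0.002, -0.004, 1.0], [-1.0, 0.003, -0.002]]
wrist_force: [0.8, -0.2, 0.1]
gripper_width: 0.602
time_s: 6.5
tcp_pos: [0.5875, 0.2128, 0.0861]
ee_rot: [[-0.002, -1.0, -0.004], [-0.002, -0.004, 1.0], [-1.0, 0.002, -0.002]]
wrist_force: [0.4, 0.5, 0.4]
gripper_width: 0.144
```

```bash
python3 -m creep '[[0,0,0,10,0],[0,0,0,30,0],[0,0,0,60,0],[0,0,0,90,0],[0,0,0,120,0],[0,0,0,120,0],[0,0,0,120,0],[0,0,0,120,0]]'; python3 - <<'E'
from h import *
c=capture("side");cv2.imwrite("pics/s2.png",c["image"]);c=capture("top");cv2.imwrite("pics/t2.png",c["image"]);
E
```

```text
time_s: 7.3
tcp_pos: [0.5863, 0.2123, 0.2044]
ee_rot: [[-0.005, -1.0, -0.004], [-0.003, -0.004, 1.0], [-1.0, 0.005, -0.003]]
wrist_force: [0.9, -0.5, -1.8]
gripper_width: 0.142
```

View pics/s2.png

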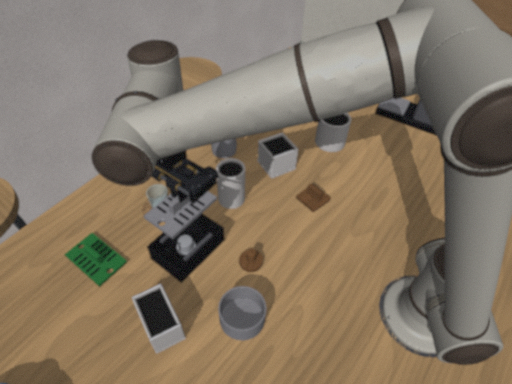

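Side view: grille held at (182,212) and pod visible in the tray at (185,243). I'll set the grille down on free bar at about (0.43, 0).

```bash
python3 -m creep '[[0,-156,-212,0,0],[0,-156,-212,0,0],[0,-156,-212,0,0],[0,-156,-212,0,0],[0,-156,-212,0,0],[0,-156,-212,0,0],[0,-156,-212,0,0],[0,-156,-212,0,0]]';python3 -m creep '[[0,0,0,-40,0],[0,0,0,-80,0],[0,0,0,-120,0],[0,0,0,-150,0],[0,0,0,-165,0],[0,0,0,-171,0],[0,0,0,-171,0],[0,0,0,-171,0]]'
```

```text
time_s: 8.2
tcp_pos: [0.4312, 0.0005, 0.2043]
ee_rot: [[-0.004, -1.0, -0.004], [-0.003, -0.004, 1.0], [-1.0, 0.004, -0.003]]
wrist_force: [-0.1, 0.6, -2.9]
gripper_width: 0.138
time_s: 9.0
tcp_pos: [0.4325, 0.0013, 0.0338]
ee_rot: [[-0.003, -1.0, -0.005], [-0.003, -0.005, 1.0], [-1.0, 0.003, -0.003]]
wrist_force: [1.1, 0.0, -2.3]
gripper_width: 0.142
```

```bash
python3 -m creep '[[0,0,0,-2,0],[0,0,0,-4,0],[0,0,0,-4,0],[0.4,0,0,-4,0],[0.4,0,0,-4,0],[0.4,0,0,-4,0],[0.4,0,0,-4,0],[0.4,0,0,10,0]]';python3 -m creep '[[0.4,0,0,40,0],[0.4,0,0,80,0],[0.4,0,0,130,0],[0.4,0,0,180,0],[0.7,0,100,180,0],[0.7,0,100,180,0],[0.7,0,100,180,0],[0.7,0,100,180,0]]'; python3 - <<'E'
from h import *
cs={n:capture(n) for n in("top","side")}
for n,c in cs.items():
    cv2.imwrite(f"pics/{n}3.png",c["image"]);P=cloud(c)
    for nm,g in dict(podtop=(.588,.214,.045,.03,.045),podfl=(.588,.214,.045,.008,.03),gr=(.43,0,.1,.006,.02),rib=(.43,0,.06,.03,.06)).items():
        p=band(P,*g)
        if len(p)>5: print(n,nm,len(p),np.round(np.median(p,0)*1e3,1),*rect(p))
    print([(np.round(ray(c,q["centre"],.006)*1e3),q["confidence"]) for q in mark_of(c,"pod")])
E
```

```text
time_s: 9.8
tcp_pos: [0.4312, 0.0008, 0.0428]
ee_rot: [[-0.006, -1.0, -0.005], [-0.004, -0.005, 1.0], [-1.0, 0.006, -0.004]]
wrist_force: [0.6, -0.8, 0.2]
gripper_width: 0.388
time_s: 10.6
tcp_pos: [0.4309, 0.1016, 0.2227]
ee_rot: [[-0.007, -1.0, -0.007], [-0.004, -0.007, 1.0], [-1.0, 0.007, -0.004]]
wrist_force: [0.1, 0.2, -0.1]
gripper_width: 0.656
top podtop 103 [594.2 214.2  36.3] [594.1 215.3] [39.4 36.5] 45.3
top podfl 91 [584.8 208.5   9.9] [591.  216.7] [72.8 81.7] 56.6
top gr 949 [ 4.257e+02 -2.000e-01  9.600e+00] [436.8   2.4] [166.6 157.1] 7.8
top rib 71 [430.9   3.   41.5] [432.3   1.4] [10.6 57.3] 0.4
[(array([595., 202.,   6.]), 0.55)]
side podtop 168 [590.6 217.   38.9] [592.9 215.3] [37.2 40. ] 40.3
side podfl 162 [585.7 228.4  11.2] [598.1 216.7] [64.6 89. ] 16.3
side gr 1293 [425.7  15.1  11.7] [421.4   8.3] [179.5 125.9] 87.4
side rib 125 [431.5   5.7  42.5] [432.8   3.9] [14.4 60.9] 0.3
[(array([596., 215.,   6.]), 0.72), (array([583., 207.,   6.]), 0.19)]
```

View pics/top3.png

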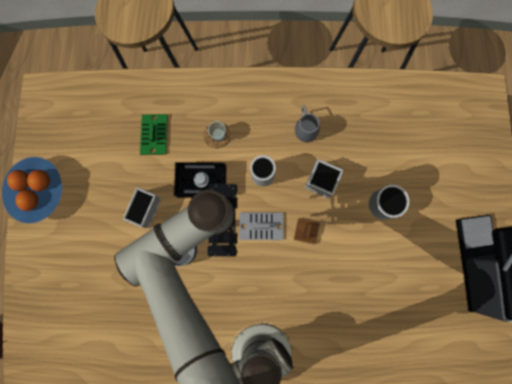

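View pics/side3.png

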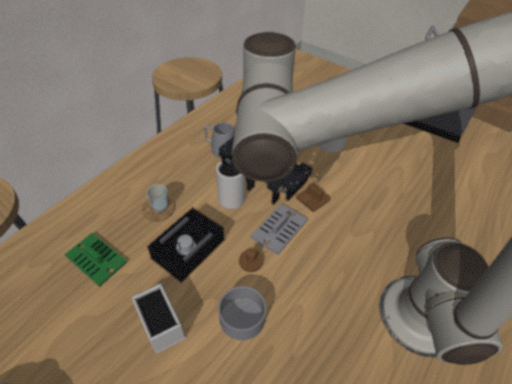

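Top view: pod at (202,179), grille flat on the bar at (262,226). The pod measures (0.5935, 0.215). I'll grip it with the jaws along y, since the clip rails are in the way along x.

```bash
python3 -m creep '[[0.6,162,114,-20,1.2],[0.6,162,114,-20,1.2],[0.6,162,114,-20,1.2],[0.6,162,114,-20,1.2],[0.6,162,114,-20,1.2],[0.6,162,114,-20,1.2],[0.6,162,114,-20,1.2],[0.6,162,114,-20,1.2]]';python3 -m creep '[[0.6,0,0,-20,0.15],[0.6,0,0,-40,0.3],[0.6,0,0,-60,0.378],[0.6,0,0,-90,0.378],[0.6,0,0,-100,0.378],[0.6,0,0,-100,0.378],[0.6,0,0,-100,0.378],[0.6,0,0,-100,0.378]]'
```

```text
time_s: 11.6
tcp_pos: [0.5935, 0.2123, 0.2019]
ee_rot: [[0.001, -0.356, -0.935], [-0.009, -0.935, 0.356], [-1.0, 0.008, -0.004]]
wrist_force: [-0.2, 0.8, 0.3]
gripper_width: 0.606
time_s: 12.4
tcp_pos: [0.5946, 0.2126, 0.1036]
ee_rot: [[0.007, 0.014, -1.0], [-0.007, -1.0, -0.014], [-1.0, 0.007, -0.007]]
wrist_force: [0.3, -0.1, -0.2]
gripper_width: 0.598
```

```bash
python3 -m creep '[[0.6,-1,3,-20,0],[0.6,-1,3,-40,0],[0.6,-1,3,-55,0],[0.6,-1,3,-64,0],[0.6,-1,3,-68,0],[0.6,-1,3,-68,0],[0,-1,3,-68,0],[0,-1,3,-68,0]]';python3 -m creep '[[0,0,0,0,0],[0,0,0,0,0],[0,0,0,0,0],[0,0,0,0,0],[0,0,0,10,0],[0,0,0,30,0],[0,0,0,60,0],[0,0,0,90,0]]'
```

```text
time_s: 13.2
tcp_pos: [0.5942, 0.216, 0.0366]
ee_rot: [[0.008, 0.014, -1.0], [-0.006, -1.0, -0.014], [-1.0, 0.006, -0.008]]
wrist_force: [0.5, -0.0, -0.6]
gripper_width: 0.497
time_s: 14.0
tcp_pos: [0.5941, 0.2158, 0.1281]
ee_rot: [[0.008, 0.014, -1.0], [-0.006, -1.0, -0.014], [-1.0, 0.006, -0.008]]
wrist_force: [0.4, -0.6, -0.1]
gripper_width: 0.007
```

Nothing is held; looking again.

```bash
python3 -m creep '[[0.6,0,0,40,0],[0.6,0,0,80,0],[0.6,-100,-80,80,0],[0.6,-100,-80,80,0],[0.6,-100,-80,80,0],[0.6,-100,-80,80,0],[0.6,-100,-80,80,0],[0.6,-100,-80,80,0]]'; cat > pod.py <<'E'
from h import *
import sys
cs={n:capture(n) for n in("top","side")}
for n,c in cs.items():
    P=cloud(c);j=c["image"]
    for zlo in (.018,.026,.034,.042,.05):
        p=band(P,.588,.214,.048,zlo,zlo+.008)
        if len(p)>5: print(n,zlo,len(p),np.round(np.median(p,0)*1e3,1),*rect(p))
    a=j[140:220,150:270] if n=="top" else j[190:290,130:250]
    cv2.imwrite(f"pics/{n}{sys.argv[1]}.png",cv2.resize(a,None,fx=5,fy=5,interpolation=cv2.INTER_CUBIC))
E
python3 pod.py 4
```

```text
time_s: 14.8
tcp_pos: [0.495, 0.1364, 0.2086]
ee_rot: [[0.009, 0.015, -1.0], [-0.006, -1.0, -0.015], [-1.0, 0.006, -0.009]]
wrist_force: [-0.7, 0.2, 0.5]
gripper_width: 0.576
side 0.018 26 [577.7 225.8  21.4] [583.7 224.9] [35.1 12.4] 45.7
side 0.026 25 [582.2 231.4  29.9] [584.  225.3] [37.2 14.9] 42.9
side 0.034 148 [592.4 215.9  38.6] [592.7 214.4] [37.7 37.3] 86.9
side 0.042 11 [598.7 214.8  48.4] [588.7 223.4] [33.3 90.1] 75.8
side 0.05 89 [626.3 214.4  56.1] [587.8 214.3] [49.9 94.2] 89.8
```

View pics/top4.png

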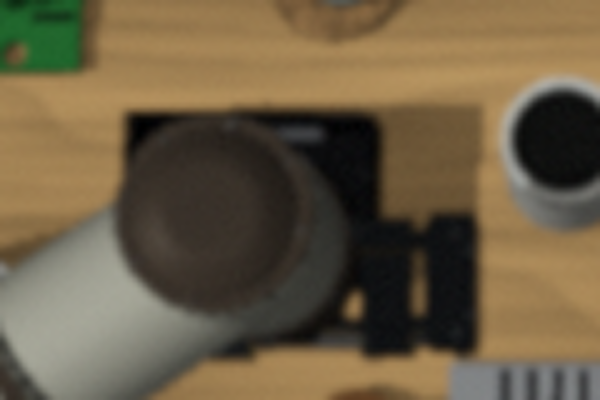

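View pics/side4.png

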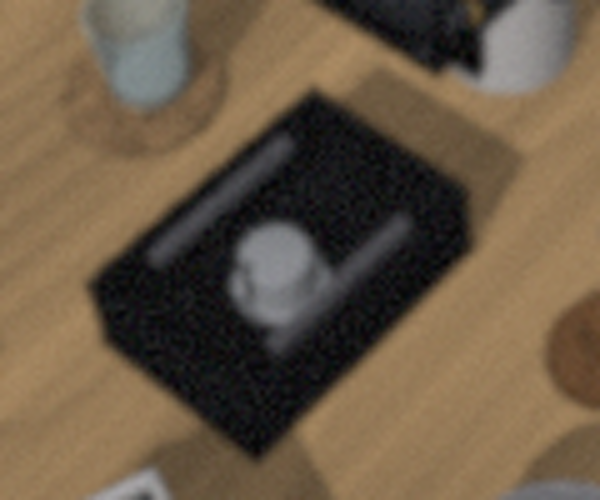

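Side view: pod still upright at the same spot (closeup 275,270), about (0.593, 0.215). I'll retry and check the width before lifting.

```bash
python3 -m creep '[[0.6,98,79,0,0],[0.6,98,79,0,0],[0.6,98,79,-30,0],[0.6,98,79,-70,0],[0.6,98,79,-110,0],[0.6,98,79,-140,0],[0.6,98,79,-160,0],[0.6,98,79,-160,0]]';python3 -m creep '[[0.6,0,0,-6,0],[0.6,0,0,-12,0],[0.6,0,0,-15,0],[0.6,0,0,-15,0],[0.4,0,0,-15,0],[0.4,0,0,-15,0],[0.4,0,0,-15,0],[0.4,0,0,-15,0]]'
```

```text
time_s: 15.7
tcp_pos: [0.5909, 0.2145, 0.0434]
ee_rot: [[0.001, 0.014, -1.0], [-0.011, -1.0, -0.014], [-1.0, 0.011, -0.001]]
wrist_force: [-0.8, 0.9, -0.9]
gripper_width: 0.597
time_s: 16.5
tcp_pos: [0.591, 0.2146, 0.0287]
ee_rot: [[0.001, 0.014, -1.0], [-0.01, -1.0, -0.014], [-1.0, 0.01, -0.001]]
wrist_force: [-0.3, -0.3, 0.8]
gripper_width: 0.416
```

```bash
python3 -m creep '[[0.3,0,0,2,0],[0.3,0,0,2,0],[0.3,0,0,2,0],[0.3,0,0,2,0],[0.3,0,0,2,0],[0.3,0,0,2,0],[0.3,0,0,2,0],[0.3,0,0,2,0]]'
```

```text
time_s: 17.3
tcp_pos: [0.591, 0.2146, 0.0306]
ee_rot: [[0.001, 0.014, -1.0], [-0.01, -1.0, -0.014], [-1.0, 0.01, -0.001]]
wrist_force: [-0.2, -0.2, 1.6]
gripper_width: 0.303
```

```bash
python3 pod.py 5
```

```text
top 0.05 21 [546.3 216.   55.4] [544.9 214.7] [44.8  4.3] 89.8
side 0.018 24 [579.2 227.5  22.4] [582.4 222.1] [38.9 16. ] 59.3
side 0.026 22 [578.9 227.8  30.1] [582.4 225. ] [34.8 11.1] 46.9
side 0.034 75 [583.7 212.6  38.5] [586.6 217.8] [35.9 24.4] 84.7
side 0.042 27 [582.3 214.4  46.4] [568.9 220.8] [48.5 51.9] 73.5
side 0.05 65 [548.2 217.1  55.9] [569.2 213.4] [49.9 56.4] 87.8
```

View pics/side5.png

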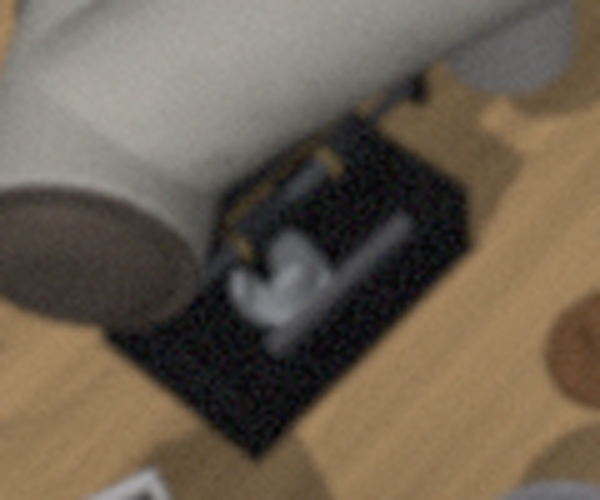

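```bash
python3 - <<'E'
from h import *
c=capture("side");s=sense();print(s["tcp_pos"],s["gripper_width"])
i=cv2.resize(c["image"][190:290,130:250],None,fx=6,fy=6,interpolation=cv2.INTER_CUBIC)
t=np.array(s["tcp_pos"])
for p,col in ((t,(0,0,255)),(t-[0,0,.019],(0,255,0)),(t+[0,.013,-.019],(255,0,0)),(t+[0,-.013,-.019],(255,0,0)),([.593,.215,.038],(0,255,255))):
    q=proj(c,p);cv2.circle(i,(int((q[0]-130)*6),int((q[1]-190)*6)),5,col,2)
cv2.imwrite("pics/s6.png",i)
E
```

```text
[0.59104331 0.21455583 0.03066885] 0.29327158288343286
```

View pics/s6.png

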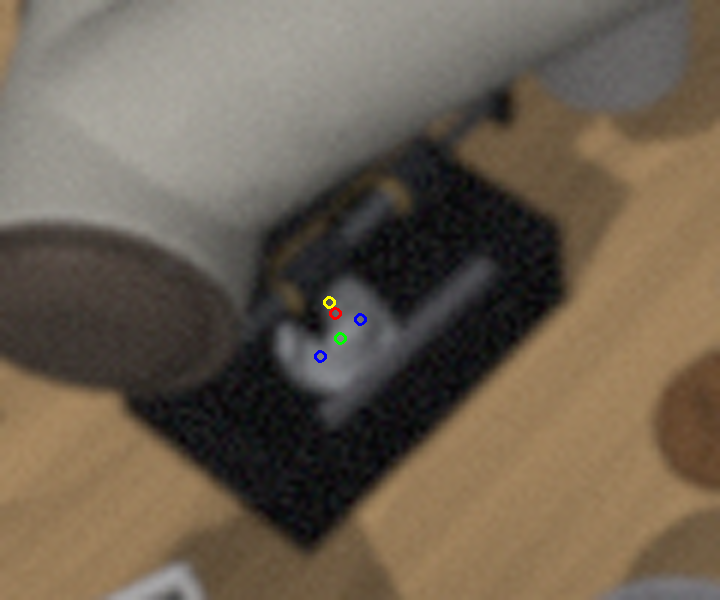

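```bash
python3 -m creep '[[0.6,0,0,0,0],[0.6,0,0,0,0],[0.6,0,0,0,0],[0.6,0,0,0,0],[0.6,0,0,0,0],[0.6,0,0,0,0],[0.6,0,0,0,0],[0.6,0,0,0,0]]';python3 pod.py 7
```

```text
time_s: 18.25
tcp_pos: [0.591, 0.2146, 0.0307]
ee_rot: [[0.001, 0.014, -1.0], [-0.01, -1.0, -0.014], [-1.0, 0.01, -0.001]]
wrist_force: [-0.2, -0.3, -0.5]
gripper_width: 0.602
top 0.034 15 [597.9 207.1  36.6] [594.4 209.3] [10.6 34.1] 67.7
top 0.05 19 [546.3 217.2  55.2] [545. 215.] [43.7  4.4] 89.9
side 0.018 20 [578.3 223.8  22.8] [579.8 220.2] [35.  12.6] 67.8
side 0.026 20 [576.2 222.7  30.6] [578.6 221.5] [28.9  9.2] 63.5
side 0.034 106 [587.1 214.2  38.5] [588.5 210.5] [26.3 46.1] 16.0
side 0.042 33 [583.9 223.   47.2] [570.2 214.5] [57.7 68.5] 2.1
side 0.05 71 [548.9 212.7  55.9] [570.1 214.7] [72.5 58.2] 89.7
```

View pics/side7.png

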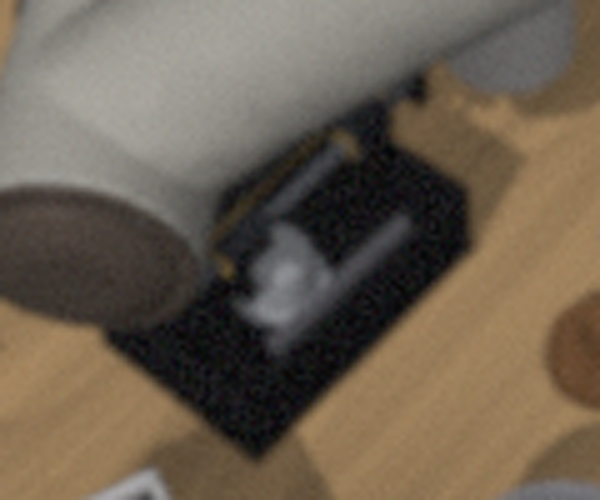

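```bash
python3 -m creep '[[0.6,0,0,40,0],[0.6,0,0,80,0],[0.6,0,0,120,0],[0.6,0,0,160,0],[0.6,0,0,160,0],[0.6,0,0,160,0],[0.6,0,0,160,0],[0.6,0,0,160,0]]';python3 pod.py 8; python3 - <<'E'
import cv2;i=cv2.imread("pics/side8.png");j=cv2.imread("pics/side4.png");cv2.imwrite("pics/cmp.png",cv2.resize(cv2.hconcat([j[100:400,80:480],i[100:400,80:480]]),None,fx=1,fy=1))
E
```

```text
time_s: 19.15
tcp_pos: [0.5902, 0.2141, 0.1889]
ee_rot: [[-0.002, 0.014, -1.0], [-0.012, -1.0, -0.014], [-1.0, 0.012, 0.002]]
wrist_force: [-0.3, -0.4, 0.1]
gripper_width: 0.598
top 0.026 15 [584.4 210.6  31.8] [584.9 216.5] [36.5 20.9] 78.7
top 0.034 45 [587.1 217.   36.9] [586.8 216.2] [39.2 22.3] 79.9
top 0.05 24 [546.4 218.3  55. ] [581.8 229.9] [95.1 40.8] 23.0
side 0.018 25 [578.7 225.4  22.1] [583.5 224.9] [35.  10.8] 45.8
side 0.026 23 [578.5 226.3  30.3] [581.9 224.9] [34.6 11. ] 50.5
side 0.034 151 [591.5 215.7  38.8] [592.9 215.7] [38.3 36.8] 4.7
side 0.042 8 [617.2 218.4  48.7] [585.1 208.8] [87.3 34.3] 0.3
side 0.05 83 [626.8 215.   55.9] [587.8 213.9] [51.6 94.8] 86.5
```

View pics/cmp.png

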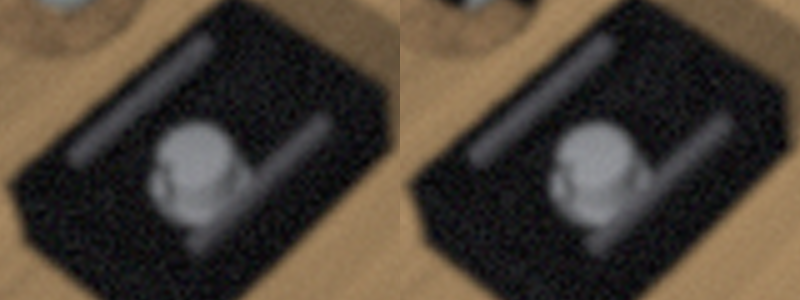

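```bash
python3 - <<'E'
from h import *
s=sense();t=np.array(s["tcp_pos"])
for n in("side","top"):
    c=capture(n);P=cloud(c)
    m=(np.abs(P[...,0]-t[0])<.1)&(np.abs(P[...,1]-t[1])<.15)&(P[...,2]>.13)&(P[...,2]<.30)
    p=P[m]-t
    for z in np.arange(-.06,.08,.006):
        q=p[(p[:,2]>=z)&(p[:,2]<z+.006)]
        if len(q)>2: print(n,round(z*1e3),len(q),"x",np.round(np.percentile(q[:,0],[2,98])*1e3),"y",np.round(np.percentile(q[:,1],[2,98])*1e3))
    if n=="side":
        q=proj(c,t);i=c["image"][100:290,100:300].copy();cv2.circle(i,(int(q[0]-100),int(q[1]-100)),2,(0,0,255),1)
        cv2.imwrite("pics/s9.png",cv2.resize(i,None,fx=3,fy=3,interpolation=cv2.INTER_CUBIC))
E
```

```text
side 12 28 x [-12.  11.] y [-34.  35.]
side 18 30 x [-12.   9.] y [-33.  35.]
side 24 31 x [-12.   8.] y [-34.  35.]
side 30 23 x [-12.   9.] y [-34.  36.]
side 36 30 x [-12.   8.] y [-36.  37.]
side 42 27 x [-13.   2.] y [-38.  37.]
side 48 14 x [-12.   6.] y [-36.  19.]
side 54 14 x [-11.   9.] y [-39. -26.]
side 60 16 x [-11.  10.] y [-40. -25.]
side 66 7 x [-2.  8.] y [-31. -30.]
side 72 6 x [-9.  4.] y [-32. -30.]
side 78 31 x [-38.  28.] y [-80.  89.]
top 12 3 x [-10. -10.] y [27. 33.]
```

View pics/s9.png

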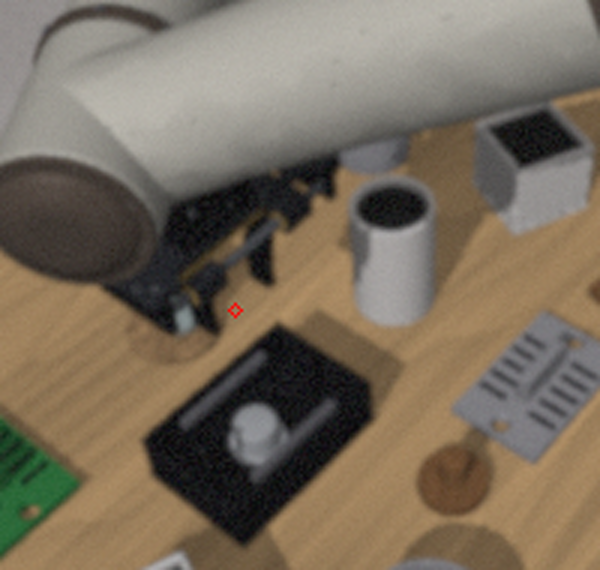

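```bash
python3 - <<'E'
from h import *
c=capture("side");t=np.array(sense()["tcp_pos"])
for px in ((268,283),(213,333)):
    px=np.array(px)/3+100
    a=ray(c,px,0.3);b=ray(c,px,0.0)
    for x in (t[0]-.01,t[0],t[0]+.01):
        p=a+(b-a)*(x-a[0])/(b[0]-a[0]);print(np.round((p-t)*1e3,1))
E
python3 -m creep '[[1,-140,-70,40,0],[1,-140,-70,40,0],[1,-140,-70,40,0],[1,-140,-70,40,0],[1,-140,-70,40,0],[1,-140,-70,40,0],[1,-140,-70,40,0],[1,-140,-70,40,0]]'
python3 - <<'E'
from h import *
c=capture("side");cv2.imwrite("pics/s10.png",cv2.resize(c["image"][60:320,100:420],None,fx=2.4,fy=2.4,interpolation=cv2.INTER_CUBIC))
s=sense();t=np.array(s["tcp_pos"]);print(t,s["joints"],(proj(c,t)-[100,60])*2.4)
P=cloud(c)
m=(np.abs(P[...,0]-t[0])<.1)&(np.abs(P[...,1]-t[1])<.15)&(P[...,2]>.16)&(P[...,2]<.4)
p=P[m]-t
for z in np.arange(-.06,.08,.006):
        q=p[(p[:,2]>=z)&(p[:,2]<z+.006)]
        if len(q)>2: print(round(z*1e3),len(q),"x",np.round(np.percentile(q[:,0],[2,98])*1e3),"y",np.round(np.percentile(q[:,1],[2,98])*1e3))
E
```

```text
[-10.  -28.4  14.4]
[  0.  -36.8   0.3]
[ 10.  -45.1 -13.8]
[-10.   32.6  10.6]
[ 0.  25.6 -3.6]
[ 10.   18.5 -17.8]
time_s: 20.2
tcp_pos: [0.4517, 0.1449, 0.2291]
ee_rot: [[-0.001, 0.014, -1.0], [-0.012, -1.0, -0.014], [-1.0, 0.012, 0.001]]
wrist_force: [0.1, 0.2, -0.6]
gripper_width: 1.0
[0.45154838 0.14480587 0.22911228] [ 37.83475012   6.57737418 -18.2706795    0.55897116 -65.63512272
  52.75004381] [343.65296914 342.9881716 ]
12 19 x [-11.  11.] y [-48.  54.]
18 17 x [-10.   9.] y [48. 53.]
24 8 x [-11.   7.] y [46. 53.]
30 3 x [-11.  -9.] y [45. 51.]
78 30 x [-37.  34.] y [83. 89.]
```

View pics/s10.png

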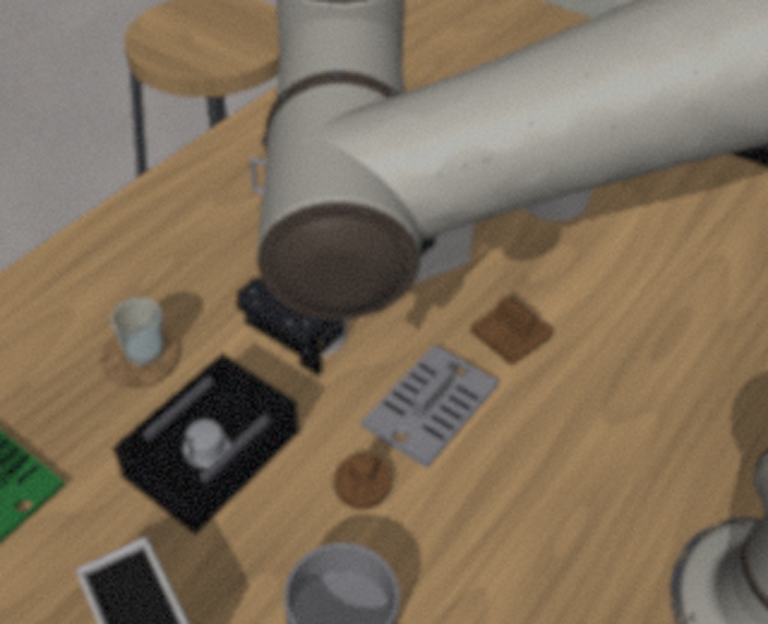

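The picture and depth agree: the real fingertips are about 12 mm above the reported TCP z, where the spec puts them 19 mm below it. The true grasp point is therefore about 31 mm above the reading, and x/y are centred. The grille was held only by the very tips of the pads. From here on I correct z by 31 mm.

```bash
python3 -m creep '[[0.6,141,70,0,0],[0.6,141,70,0,0],[0.6,141,70,0,0],[0.6,141,70,-40,0],[0.6,141,70,-80,0],[0.6,141,70,-120,0],[0.6,141,70,-160,0],[0.6,141,70,-190,0]]';python3 -m creep '[[0.6,0,0,-8,0],[0.6,0,0,-15,0],[0.6,0,0,-20,0],[0.6,0,0,-25,0],[0.6,0,0,-30,0],[0.6,0,0,-30,0],[0.6,0,0,-30,0],[0.6,0,0,-30,0]]'
```

```text
time_s: 21.05
tcp_pos: [0.5917, 0.2141, 0.0352]
ee_rot: [[-0.005, 0.014, -1.0], [-0.014, -1.0, -0.014], [-1.0, 0.014, 0.005]]
wrist_force: [0.6, -0.6, 0.3]
gripper_width: 0.602
time_s: 21.85
tcp_pos: [0.592, 0.2144, 0.0058]
ee_rot: [[-0.004, 0.014, -1.0], [-0.014, -1.0, -0.014], [-1.0, 0.014, 0.004]]
wrist_force: [-0.2, 0.1, -0.1]
gripper_width: 0.604
```

```bash
python3 -m creep '[[0.3,0,0,0,0],[0.3,0,0,0,0],[0.3,0,0,0,0],[0.3,0,0,0,0],[0.3,0,0,0,0],[0.3,0,0,0,0],[0.3,0,0,0,0],[0.3,0,0,0,0]]'
```

```text
time_s: 22.65
tcp_pos: [0.5922, 0.2145, 0.0061]
ee_rot: [[-0.004, 0.014, -1.0], [-0.014, -1.0, -0.014], [-1.0, 0.014, 0.004]]
wrist_force: [-0.7, 0.1, 2.3]
gripper_width: 0.45
```

Pod held (39 mm). Now lift it and move over the pot.

```bash
python3 -m creep '[[0.2,0,0,20,0],[0.2,0,0,50,0],[0.2,0,0,90,0],[0.2,0,0,130,0],[0.2,-45,13,140,0],[0.2,-90,25,140,0],[0.2,-130,36,140,0],[0.2,-130,36,140,0]]';python3 -m creep '[[0.2,-112,30,0,0],[0.2,-112,30,0,0],[0.2,-112,30,0,0],[0.2,-112,30,0,0],[0.2,-112,30,0,0],[0.2,-112,30,0,0],[0.2,-112,30,0,0],[0.2,-112,30,0,0]]'; python3 - <<'E'
from h import *
c=capture("side");cv2.imwrite("pics/s11.png",c["image"])
E
```

```text
time_s: 23.45
tcp_pos: [0.4578, 0.2503, 0.1459]
ee_rot: [[-0.006, 0.017, -1.0], [-0.014, -1.0, -0.017], [-1.0, 0.014, 0.006]]
wrist_force: [1.4, -0.0, 0.8]
gripper_width: 0.45
time_s: 24.25
tcp_pos: [0.3465, 0.2801, 0.1457]
ee_rot: [[-0.006, 0.016, -1.0], [-0.015, -1.0, -0.016], [-1.0, 0.015, 0.007]]
wrist_force: [0.5, -0.3, -1.8]
gripper_width: 0.455
```

View pics/s11.png

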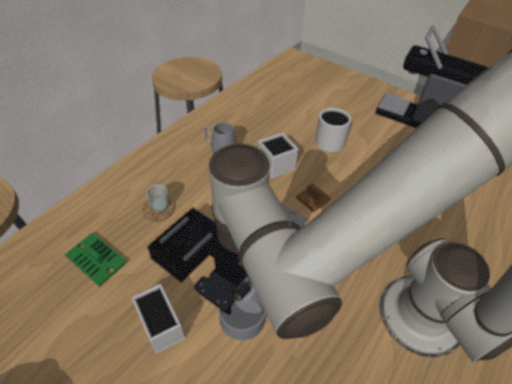

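```bash
python3 -m creep '[[0.2,2,0,-40,0],[0.2,2,0,-80,0],[0.2,2,0,-110,0],[0.2,2,0,-125,0],[0.2,2,0,-134,0],[0.2,2,0,-134,0],[0.2,2,0,-134,0],[0.6,2,0,-134,0]]';python3 -m creep '[[0.6,0,0,0,0],[0.6,0,0,0,0],[0.6,0,0,30,0],[0.6,0,0,70,0],[0.6,0,0,110,0],[0.6,0,0,150,0],[0.6,0,0,170,0],[0.6,0,0,170,0]]'
```

```text
time_s: 25.1
tcp_pos: [0.3489, 0.2809, 0.0127]
ee_rot: [[-0.005, 0.016, -1.0], [-0.013, -1.0, -0.016], [-1.0, 0.013, 0.005]]
wrist_force: [0.2, 0.4, 0.7]
gripper_width: 0.49
time_s: 25.9
tcp_pos: [0.3502, 0.2826, 0.1865]
ee_rot: [[0.0, 0.017, -1.0], [-0.005, -1.0, -0.017], [-1.0, 0.005, -0.0]]
wrist_force: [-1.2, 0.2, 1.0]
gripper_width: 0.599
```

```bash
python3 -m creep '[[0.6,100,-130,30,-1.2],[0.6,100,-130,30,-1.2],[0.6,100,-130,30,-1.2],[0.6,100,-130,30,-1.2],[0.6,100,-130,30,-1.2],[0.6,100,-130,30,-1.2],[0.6,100,-130,30,-1.2],[0.6,100,-130,30,-1.2]]'; python3 - <<'E'
from fit import *
cs={n:capture(n) for n in("top","side")}
G["rib"]=(.43,0,.09,.034,.055);G["gr"]=(.43,0,.092,.007,.018);G["podin"]=(.35,.28,.045,.02,.05)
run(cs,["rib","gr","podin","pot","lid_slim_knob","lid_square_bar"])
for n in cs: cv2.imwrite(f"pics/{n}12.png",cs[n]["image"])
E
```

```text
time_s: 26.7
tcp_pos: [0.4495, 0.1521, 0.2153]
ee_rot: [[-0.007, -0.928, -0.371], [-0.003, -0.371, 0.928], [-1.0, 0.007, -0.0]]
wrist_force: [0.1, 0.4, 0.1]
gripper_width: 0.603
lid_slim_knob top 0
lid_slim_knob side 94 z48.5 [429.3 142. ] [23.3 25.5] 37.8
lid_square_bar top 76 z46.8 [ 414.8 -154. ] [16.3 49.8] 77.9
lid_square_bar side 113 z48.4 [ 415.9 -152.5] [19.6 51.1] 78.5
rib top 70 z41.4 [432.4   1.4] [10.6 57.2] 0.3
rib side 110 z43.2 [433.4   4.6] [15.7 59.9] 0.4
pot top 114 z57.7 [342.8 272.5] [ 87.4 110.5] 42.3
pot side 390 z59.5 [348.6 280.1] [107.4 108.6] 55.1
gr top 869 z9.9 [430.8   1.6] [ 93.1 148.6] 0.3
gr side 1261 z11.8 [448.5   2.4] [155.4 126.3] 89.6
podin top 107 z34.7 [352.8 280.2] [37.3 35. ] 0.3
podin side 245 z36.3 [350.4 281.8] [37.4 37. ] 88.1
```

View pics/side12.png

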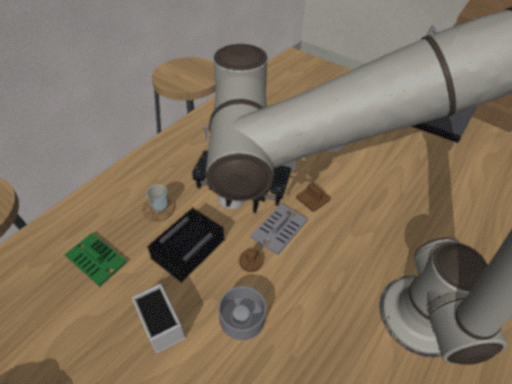

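View pics/top12.png

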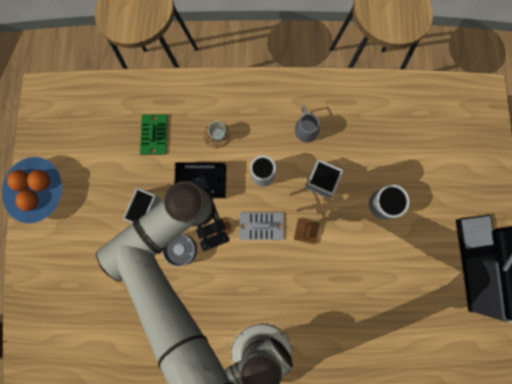

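Pod rests in the pot (side view 243,313). Now I fetch the grille with a proper depth of grip.

```bash
python3 -m creep '[[0.45,-17,-150,0,-0.375],[0.45,-17,-150,0,-0.375],[0.45,-17,-150,0,-0.375],[0.45,-17,-150,0,-0.375],[0.45,-17,-150,-50,-0.375],[0.45,-17,-150,-100,-0.375],[0.45,-17,-150,-130,-0.375],[0.45,-17,-150,-150,-0.375]]';python3 -m creep '[[0.45,0,0,-20,0],[0.45,0,0,-40,0],[0.45,0,0,-50,0],[0.45,0,0,-60,0],[0.45,0,0,-60,0],[0.45,0,0,-60,0],[0,0,0,-60,0],[0,0,0,-60,0]]'
```

```text
time_s: 27.6
tcp_pos: [0.4308, 0.0019, 0.0628]
ee_rot: [[-0.012, -1.0, -0.016], [-0.002, -0.016, 1.0], [-1.0, 0.012, -0.001]]
wrist_force: [0.1, -0.1, -0.1]
gripper_width: 0.453
time_s: 28.4
tcp_pos: [0.4313, 0.0021, 0.0035]
ee_rot: [[-0.01, -1.0, -0.016], [-0.001, -0.016, 1.0], [-1.0, 0.01, -0.001]]
wrist_force: [0.8, 0.5, -0.3]
gripper_width: 0.339
```

```bash
python3 -m creep '[[0,0,0,0,0],[0,0,0,0,0],[0,0,0,0,0],[0,0,0,20,0],[0,0,0,60,0],[0,0,0,110,0],[0,0,0,160,0],[0,0,0,160,0]]';python3 -m creep '[[0,156,212,0,-0.011],[0,156,212,0,-0.011],[0,156,212,0,-0.011],[0,156,212,0,-0.011],[0,156,212,0,-0.011],[0,156,212,0,-0.011],[0,156,212,0,-0.011],[0,156,212,0,-0.011]]'; cat > gr.py <<'E'
from h import *
import sys
s=sense();t=np.array(s["tcp_pos"]);zp=float(sys.argv[2])
for n in("top","side"):
    c=capture(n);P=cloud(c)
    p=band(P,.588,.214,.11,zp-.006,zp+.012)   # plate
    if len(p)>5: print(n,"plate",len(p),"z%.1f"%(np.median(p[:,2])*1e3),*rect(p))
    p=band(P,.588,.214,.13,.054,.066)
    if len(p)>5: print(n,"tray",len(p),"z%.1f"%(np.median(p[:,2])*1e3),*rect(p))
    cv2.imwrite(f"pics/{n}{sys.argv[1]}.png",c["image"])
E
python3 gr.py 13 .17
```

```text
time_s: 29.2
tcp_pos: [0.4357, 0.0032, 0.17]
ee_rot: [[0.005, -1.0, -0.018], [0.003, -0.018, 1.0], [-1.0, -0.005, 0.003]]
wrist_force: [0.6, 0.3, -1.8]
gripper_width: 0.158
time_s: 30.0
tcp_pos: [0.5904, 0.2147, 0.1678]
ee_rot: [[0.001, -1.0, -0.006], [0.001, -0.006, 1.0], [-1.0, -0.001, 0.001]]
wrist_force: [0.3, 0.1, -2.6]
gripper_width: 0.162
top plate 669 z172.9 [589.7 216.3] [ 95.9 153.3] 0.4
top tray 129 z58.4 [587.6 170.1] [ 84.3 116.9] 89.8
side plate 1231 z175.6 [589.2 215.6] [151.6  98. ] 89.7
side tray 587 z58.6 [587.9 214.4] [174.7 120.2] 89.5
```

View pics/side13.png

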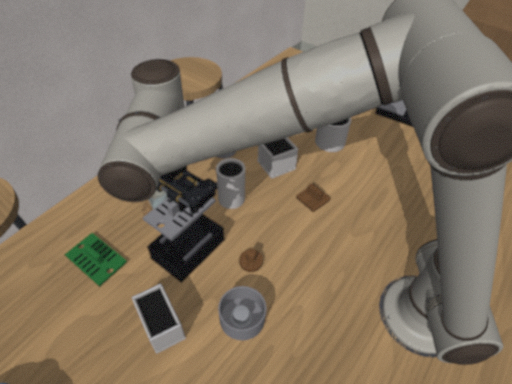

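```bash
python3 -m creep '[[0,-1.5,-1.5,-20,0],[0,-1.5,-1.5,-45,0],[0,-1.5,-1.5,-65,0],[0,-1.5,-1.5,-78,0],[0,-1.5,-1.5,-80,0],[0,-1.5,-1.5,-80,0],[0,-1.5,-1.5,-80,0],[0,-1.5,-1.5,-80,0]]'; python3 gr.py 14 .09
```

```text
time_s: 30.9
tcp_pos: [0.5897, 0.213, 0.0904]
ee_rot: [[0.005, -1.0, -0.006], [0.003, -0.006, 1.0], [-1.0, -0.005, 0.003]]
wrist_force: [-0.7, 0.4, -1.6]
gripper_width: 0.155
top plate 618 z95.1 [588.  214.6] [ 94.4 153. ] 0.7
top tray 140 z57.6 [588.3 214.8] [174.3 117.4] 89.7
side plate 1023 z97.0 [587.8 214.8] [151.9  98. ] 89.2
side tray 454 z58.4 [588.  215.5] [172.4 118.8] 89.5
```

Centred to within 0.5 mm. I'll lower it slowly.

```bash
python3 -m creep '[[0,0,0,-5,0],[0,0,0,-10,0],[0,0,0,-14,0],[0,0,0,-18,0],[0,0,0,-21,0],[0,0,0,-24,0],[0,0,0,-26,0],[0,0,0,-26,0]]';python3 -m creep '[[0,0,0,-1,0],[0,0,0,-2,0],[0,0,0,-3,0],[0,0,0,-4,0],[0,0,0,-4,0],[0,0,0,-4,0],[0,0,0,-4,0],[0,0,0,-4,0]]'
```

```text
time_s: 31.8
tcp_pos: [0.5892, 0.2127, 0.0636]
ee_rot: [[0.004, -1.0, -0.006], [0.002, -0.006, 1.0], [-1.0, -0.004, 0.002]]
wrist_force: [-0.0, -0.0, -1.4]
gripper_width: 0.156
time_s: 32.6
tcp_pos: [0.5894, 0.2128, 0.0601]
ee_rot: [[0.004, -1.0, -0.006], [0.002, -0.006, 1.0], [-1.0, -0.004, 0.002]]
wrist_force: [-1.2, 0.3, 2.8]
gripper_width: 0.155
```

```bash
python3 -m creep '[[0,0,0,-0.5,0],[0,0,0,-1,0],[0,0,0,-1.5,0],[0,0,0,-2,0],[0,0,0,-2.5,0],[0,0,0,-3,0],[0,0,0,-3.5,0],[0,0,0,-4,0]]'
```

```text
time_s: 33.4
tcp_pos: [0.5894, 0.2128, 0.0564]
ee_rot: [[0.004, -1.0, -0.006], [0.002, -0.006, 1.0], [-1.0, -0.004, 0.002]]
wrist_force: [-2.0, -0.4, 4.2]
gripper_width: 0.156
```

```bash
python3 -m creep '[[0,0,0,-0.5,0],[0,0,0,-1,0],[0,0,0,-1.5,0],[0,0,0,-2,0],[0,0,0,-2.5,0],[0,0,0,-3,0],[0,0,0,-3.5,0],[0,0,0,-4,0]]'
```

```text
time_s: 34.2
tcp_pos: [0.5895, 0.2128, 0.0539]
ee_rot: [[0.005, -1.0, -0.007], [0.002, -0.007, 1.0], [-1.0, -0.005, 0.002]]
wrist_force: [-6.0, -0.0, 13.1]
gripper_width: 0.156
```

```bash
python3 -m creep '[[0,0,0,-1,0],[0,0,0,-1.5,0],[0,0,0,-2,0],[0,0,0,-2.5,0],[0,0,0,-3,0],[0,0,0,-3,0],[0,0,0,-3,0],[0,0,0,-3,0]]'
```

```text
time_s: 35.0
tcp_pos: [0.5896, 0.2128, 0.0539]
ee_rot: [[0.006, -1.0, -0.007], [0.002, -0.007, 1.0], [-1.0, -0.006, 0.002]]
wrist_force: [-7.0, -1.2, 18.9]
gripper_width: 0.157
```

Hard stop at about 19 N with no further travel. Release, back off and check.

```bash
python3 -m creep '[[0,0,0,1,0],[0,0,0,2,0],[0.45,0,0,2,0],[0.45,0,0,2,0],[0.45,0,0,2,0],[0.45,0,0,2,0],[0.45,0,0,20,0],[0.45,0,0,50,0]]';python3 -m creep '[[0.6,0,0,50,0],[0.6,0,0,100,0],[0.6,-120,-40,100,0],[0.6,-120,-40,100,0],[0.6,-120,-40,100,0],[0.6,-120,-40,100,0],[0.6,-120,-40,100,0],[0.6,-120,-40,100,0]]'; cat > gh.py <<'E'
from h import *
for n in("top","side"):
    c=capture(n);P=cloud(c)
    def med(x0,x1,y0,y1,lo=.04,hi=.11):
        m=(P[...,0]>x0)&(P[...,0]<x1)&(P[...,1]>y0)&(P[...,1]<y1)&(P[...,2]>lo)&(P[...,2]<hi);return m.sum(),np.round(np.median(P[m][:,2])*1e3,2) if m.any() else None
    cx,cy=.588,.2145
    print(n,"rim+x",med(cx+.0535,cx+.0575,cy-.07,cy+.07),"rim-x",med(cx-.0575,cx-.0535,cy-.07,cy+.07),"plate +x",med(cx+.015,cx+.042,cy-.05,cy+.05),"-x",med(cx-.042,cx-.015,cy-.05,cy+.05),"+y",med(cx-.03,cx+.03,cy+.035,cy+.052),"-y",med(cx-.03,cx+.03,cy-.052,cy-.035),"rib",med(cx-.005,cx+.005,cy-.02,cy+.02,.08))
    cv2.imwrite(f"pics/{n}_gh.png",cv2.resize(c["image"][140:230,150:270] if n=="top" else c["image"][190:290,130:250],None,fx=5,fy=5,interpolation=cv2.INTER_CUBIC))
E
python3 gh.py
```

```text
time_s: 35.8
tcp_pos: [0.5881, 0.212, 0.1018]
ee_rot: [[0.001, -1.0, -0.007], [-0.001, -0.007, 1.0], [-1.0, -0.001, -0.001]]
wrist_force: [-0.4, 1.2, 0.5]
gripper_width: 0.445
time_s: 36.6
tcp_pos: [0.469, 0.1725, 0.202]
ee_rot: [[0.001, -1.0, -0.007], [-0.0, -0.007, 1.0], [-1.0, -0.001, -0.0]]
wrist_force: [-0.2, 0.8, 0.7]
gripper_width: 0.602
top rim+x (np.int64(60), np.float64(56.87)) rim-x (np.int64(7), np.float64(58.48)) plate +x (np.int64(133), np.float64(59.12)) -x (np.int64(12), np.float64(60.65)) +y (np.int64(5), np.float64(57.15)) -y (np.int64(46), np.float64(59.22)) rib (np.int64(0), None)
side rim+x (np.int64(94), np.float64(59.7)) rim-x (np.int64(122), np.float64(59.12)) plate +x (np.int64(221), np.float64(61.31)) -x (np.int64(331), np.float64(61.34)) +y (np.int64(132), np.float64(61.01)) -y (np.int64(87), np.float64(62.0)) rib (np.int64(55), np.float64(93.32))
```

View pics/side_gh.png

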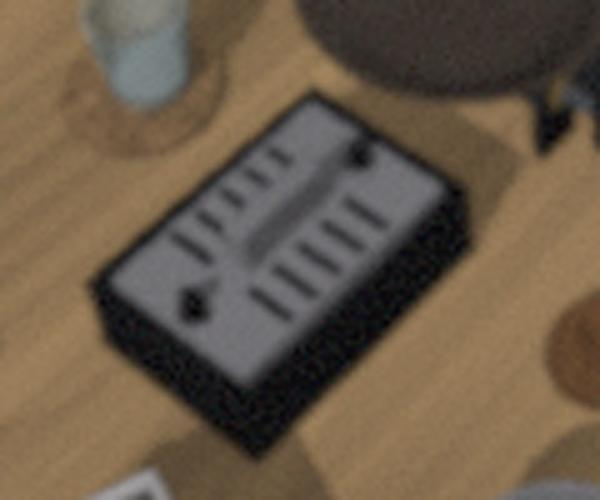

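Readings put the grille within about 1 mm of flush: rib 93.3 mm measured against 92 expected, plate 61.3 against a 60 mm rim. I'll press once more with the closed fingertips on top of the rib.

```bash
python3 -m creep '[[0,119,41,0,0],[0,119,41,0,0],[0,119,41,0,0],[0,119,41,0,0],[0,119,41,-50,0],[0,119,41,-90,0],[0,119,41,-110,0],[0,119,41,-110,0]]';python3 -m creep '[[0,0,0,-2,0],[0,0,0,-4,0],[0,0,0,-6,0],[0,0,0,-8,0],[0,0,0,-9,0],[0,0,0,-10,0],[0,0,0,-11,0],[0,0,0,-11,0]]'
```

```text
time_s: 37.5
tcp_pos: [0.5853, 0.2118, 0.0872]
ee_rot: [[-0.008, -1.0, -0.006], [-0.006, -0.006, 1.0], [-1.0, 0.008, -0.006]]
wrist_force: [-0.4, -0.1, -0.2]
gripper_width: 0.022
time_s: 38.3
tcp_pos: [0.5862, 0.2123, 0.0819]
ee_rot: [[-0.003, -1.0, -0.008], [-0.005, -0.007, 1.0], [-1.0, 0.003, -0.005]]
wrist_force: [-7.5, -1.0, 18.2]
gripper_width: 0.006
```

```bash
python3 -m creep '[[0,0,0,-6,0],[0,0,0,-7,0],[0,0,0,-8,0],[0,0,0,-8,0],[0,0,0,-8,0],[0,0,0,-8,0],[0,0,0,-8,0],[0,0,0,-8,0]]'
```

```text
time_s: 39.1
tcp_pos: [0.5863, 0.2123, 0.0817]
ee_rot: [[-0.0, -1.0, -0.01], [-0.005, -0.01, 1.0], [-1.0, 0.0, -0.005]]
wrist_force: [-12.9, -1.6, 28.4]
gripper_width: 0.005
```

Hard stop confirmed: no travel at 28 N. Next is the slim lid.

```bash
python3 -m creep '[[0,0,0,40,0],[0,0,0,80,0],[0.5,0,0,110,0],[0.5,-100,45,110,0],[0.5,-100,45,110,0],[0.5,-100,45,110,0],[0.5,-100,45,110,0],[0.5,-100,45,110,0]]'; python3 gh.py; python3 - <<'E'
from fit import *
cs={n:capture(n) for n in("top","side")}
run(cs,["lid_slim","lid_slim_knob","lid_square_bar","lid_square","can_slim"])
for n in cs: cv2.imwrite(f"pics/{n}15.png",cs[n]["image"])
E
```

```text
time_s: 39.9
tcp_pos: [0.4871, 0.2576, 0.1925]
ee_rot: [[0.001, -1.0, -0.01], [-0.004, -0.01, 1.0], [-1.0, -0.001, -0.004]]
wrist_force: [-0.2, 0.1, 0.3]
gripper_width: 0.455
top rim+x (np.int64(60), np.float64(57.5)) rim-x (np.int64(39), np.float64(58.06)) plate +x (np.int64(231), np.float64(58.75)) -x (np.int64(232), np.float64(59.21)) +y (np.int64(82), np.float64(58.88)) -y (np.int64(91), np.float64(59.05)) rib (np.int64(36), np.float64(91.35))
side rim+x (np.int64(7), np.float64(55.85)) rim-x (np.int64(89), np.float64(58.78)) plate +x (np.int64(0), None) -x (np.int64(83), np.float64(61.04)) +y (np.int64(49), np.float64(60.77)) -y (np.int64(0), None) rib (np.int64(0), None)
lid_slim top 221 z14.9 [421.4 145.2] [62.3 80.3] 58.4
lid_slim side 309 z17.0 [428.1 142.8] [61.3 60.9] 41.0
lid_slim_knob top 50 z46.9 [427.9 139. ] [23.6 23.6] 0.1
lid_slim_knob side 90 z48.7 [430.  141.3] [23.3 25.9] 39.4
lid_square top 401 z14.8 [ 414.9 -153.8] [76.8 76.3] 77.4
lid_square side 372 z17.3 [ 416.2 -152.4] [80.1 77. ] 76.4
lid_square_bar top 76 z46.9 [ 414.5 -153.7] [16.2 49.2] 78.8
lid_square_bar side 119 z48.4 [ 416.8 -151.8] [20.4 50.4] 79.9
can_slim top 395 z123.7 [612.3  -2. ] [81.2 79.2] 25.4
can_slim side 0
```

View pics/side15.png

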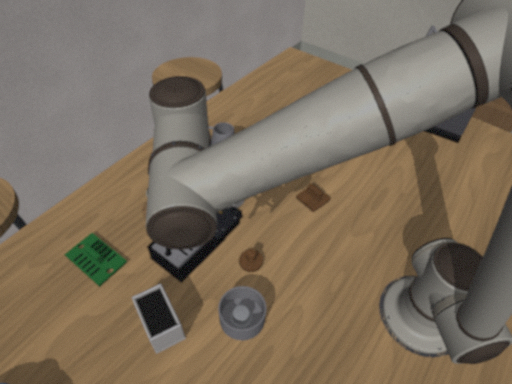

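```bash
python3 -m creep '[[0.6,-58,-117,0,0],[0.6,-58,-117,0,0],[0.6,-58,-117,0,0],[0.6,-58,-117,-30,0],[0.6,-58,-117,-70,0],[0.6,-58,-117,-110,0],[0.6,-58,-117,-140,0],[0.6,-58,-117,-140,0]]';python3 -m creep '[[0.6,0,0,-14,0],[0.6,0,0,-27,0],[0.6,0,0,-36,0],[0.6,0,0,-42,0],[0.6,0,0,-42,0],[0,0,0,-42,0],[0,0,0,-42,0],[0,0,0,-42,0]]'
```

```text
time_s: 40.9
tcp_pos: [0.427, 0.1375, 0.0479]
ee_rot: [[-0.008, -1.0, -0.006], [-0.011, -0.006, 1.0], [-1.0, 0.008, -0.011]]
wrist_force: [0.9, -1.0, 0.2]
gripper_width: 0.602
time_s: 41.7
tcp_pos: [0.4275, 0.1378, 0.0063]
ee_rot: [[-0.007, -1.0, -0.006], [-0.01, -0.006, 1.0], [-1.0, 0.007, -0.01]]
wrist_force: [0.3, 0.1, -0.3]
gripper_width: 0.414
```

```bash
python3 -m creep '[[0.5,1,3,2,0],[0.5,1,3,2,0],[0.5,1,3,2,0],[0,1,3,2,0],[0,1,3,2,0],[0,1,3,2,0],[0,1,3,2,0],[0,1,3,2,0]]'; python3 -m creep '[[0,0,0,0,0],[0,0,0,20,0],[0,0,0,60,0],[0,0,0,110,0],[0,0,0,160,0],[0,0,0,170,0],[0,0,0,170,0],[0,0,0,170,0]]'
```

```text
time_s: 42.5
tcp_pos: [0.4284, 0.1407, 0.0082]
ee_rot: [[-0.007, -1.0, -0.006], [-0.01, -0.006, 1.0], [-1.0, 0.007, -0.01]]
wrist_force: [-0.3, -0.6, 0.2]
gripper_width: 0.292
time_s: 43.3
tcp_pos: [0.4273, 0.1402, 0.1768]
ee_rot: [[-0.01, -1.0, -0.006], [-0.011, -0.006, 1.0], [-1.0, 0.01, -0.011]]
wrist_force: [-0.3, -0.1, -1.4]
gripper_width: 0.291
```

```bash
python3 -m creep '[[0,185,-141,0,0],[0,185,-141,0,0],[0,185,-141,0,0],[0,185,-141,0,0],[0,185,-141,0,0],[0,185,-141,0,0],[0,185,-141,0,0],[0,185,-141,0,0]]'; cat > lid.py <<'E'
from h import *
import sys
n0,cx,cy,zc,zp=sys.argv[1],*map(float,sys.argv[2:6])
# circle/rect fit of plate in hand (zp plate top) and can rim zc
for n in("top","side"):
    c=capture(n);P=cloud(c)
    for nm,z in(("plate",zp),("can",zc)):
        p=band(P,cx,cy,.075,z-.008,z+.006)
        if len(p)>5: print(n,nm,len(p),"z%.1f"%(np.median(p[:,2])*1e3),"med",np.round(np.median(p[:,:2],0)*1e3,1),*rect(p))
    q=proj(c,[cx,cy,zc]).astype(int);a=max(q[1]-50,0);b=max(q[0]-60,0)
    cv2.imwrite(f"pics/{n}_{n0}.png",cv2.resize(c["image"][a:a+100,b:b+120],None,fx=5,fy=5,interpolation=cv2.INTER_CUBIC))
E
python3 lid.py a .613 -.001 .130 .184
```

```text
time_s: 44.1
tcp_pos: [0.6108, -0.0005, 0.175]
ee_rot: [[-0.014, -1.0, -0.006], [-0.011, -0.006, 1.0], [-1.0, 0.014, -0.011]]
wrist_force: [-0.4, 1.5, -0.8]
gripper_width: 0.291
top can 28 z126.3 med [583.2   1.6] [595.2 -14.1] [29.8 75.8] 32.1
side plate 206 z184.7 med [599.3  14.9] [606.2   8.2] [62.2 46.7] 39.5
side can 385 z125.0 med [606.6   7.1] [608.9   5.5] [79.2 67.4] 36.0
```

View pics/side_a.png

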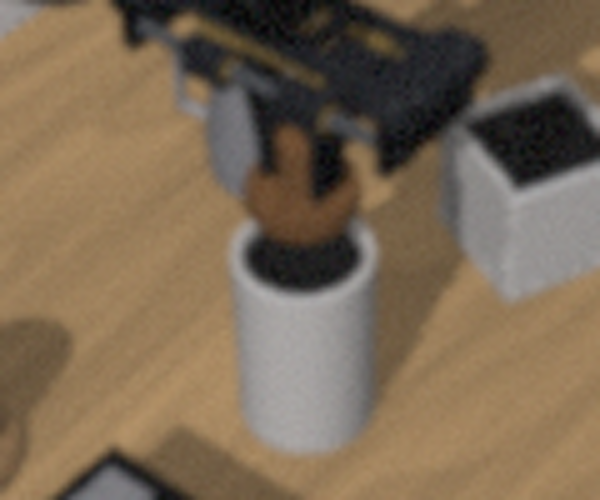

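```bash
cat > edge.py <<'E'
from h import *
import sys
cx,cy=map(float,sys.argv[1:3]);items=[(float(a),float(b)) for a,b in (q.split(",") for q in sys.argv[3:])]
c=capture("side");P=cloud(c);d=np.array([cx,cy])-np.array(c["eye"])[:2];d/=np.linalg.norm(d);e=np.array([-d[1],d[0]])
for z,r in items:
    p=band(P,cx,cy,.08,z-.004,z+.005)[:,:2]
    u=p@d;v=p@e
    cu=np.percentile(u,1)+r;cv=(np.percentile(v,1)+np.percentile(v,99))/2
    print(z,len(p),"width",np.ptp(np.percentile(v,[1,99]))*1e3,"centre",np.round((cu*d+cv*e)*1e3,1))
E
python3 edge.py .613 -.001 .185,.032 .130,.041
```

```text
0.185 172 width 59.00951192355247 centre [6.11e+02 3.00e-01]
0.13 149 width 78.33698676782103 centre [613.7  -1.2]
```

```bash
python3 -m creep '[[0,2,-1,-10,0],[0,2,-1,-20,0],[0,2,-1,-28,0],[0,2,-1,-35,0],[0,2,-1,-38,0],[0,2,-1,-40,0],[0,2,-1,-42,0],[0,2,-1,-43,0]]'; python3 -m creep '[[0,0,0,-1,0],[0,0,0,-2,0],[0,0,0,-3,0],[0,0,0,-4,0],[0,0,0,-4,0],[0,0,0,-4,0],[0,0,0,-4,0],[0,0,0,-4,0]]'
```

```text
time_s: 45.05
tcp_pos: [0.6136, -0.001, 0.1339]
ee_rot: [[-0.01, -1.0, -0.007], [-0.011, -0.007, 1.0], [-1.0, 0.01, -0.011]]
wrist_force: [-0.3, -0.2, -0.8]
gripper_width: 0.289
time_s: 45.85
tcp_pos: [0.6137, -0.001, 0.1303]
ee_rot: [[-0.01, -1.0, -0.007], [-0.011, -0.007, 1.0], [-1.0, 0.01, -0.011]]
wrist_force: [-2.0, 0.0, 3.0]
gripper_width: 0.29
```

```bash
python3 -m creep '[[0,0,0,-1,0],[0,0,0,-2,0],[0,0,0,-3,0],[0,0,0,-4,0],[0,0,0,-5,0],[0,0,0,-6,0],[0,0,0,-7,0],[0,0,0,-8,0]]'
```

```text
time_s: 46.65
tcp_pos: [0.6137, -0.001, 0.1234]
ee_rot: [[-0.009, -1.0, -0.008], [-0.011, -0.007, 1.0], [-1.0, 0.009, -0.011]]
wrist_force: [-3.0, 1.9, 6.4]
gripper_width: 0.29
```

```bash
python3 -m creep '[[0,0,0,-1,0],[0,0,0,-2,0],[0,0,0,-3,0],[0,0,0,-4,0],[0,0,0,-5,0],[0,0,0,-6,0],[0,0,0,-6,0],[0,0,0,-6,0]]'
```

```text
time_s: 47.45
tcp_pos: [0.6138, -0.0011, 0.122]
ee_rot: [[-0.007, -1.0, -0.009], [-0.012, -0.009, 1.0], [-1.0, 0.007, -0.012]]
wrist_force: [-8.1, 2.6, 20.7]
gripper_width: 0.29
```

```bash
python3 -m creep '[[0,0,0,3,0],[0,0,0,4,0],[0.6,0,0,4,0],[0.6,0,0,4,0],[0.6,0,0,4,0],[0.6,0,0,4,0],[0.6,0,0,20,0],[0.6,0,0,60,0]]'; python3 -m creep '[[0.6,0,0,40,0],[0.6,-50,0,60,0],[0.6,-120,-80,60,0],[0.6,-120,-80,60,0],[0.6,-120,-80,60,0],[0.6,-120,-80,60,0],[0.6,-120,-80,60,0],[0.6,-120,-80,60,0]]'; python3 lid.py b .613 -.001 .130 .178; python3 - <<'E'
from fit import *
cs={n:capture(n) for n in("top","side")}
run(cs,["lid_square_bar","lid_square","can_square"])
E
```

```text
time_s: 48.25
tcp_pos: [0.6112, -0.0014, 0.1782]
ee_rot: [[-0.017, -1.0, -0.008], [-0.013, -0.008, 1.0], [-1.0, 0.017, -0.013]]
wrist_force: [0.6, 0.2, -0.1]
gripper_width: 0.595
time_s: 49.05
tcp_pos: [0.4921, -0.0807, 0.2379]
ee_rot: [[-0.017, -1.0, -0.009], [-0.013, -0.009, 1.0], [-1.0, 0.017, -0.013]]
wrist_force: [0.6, -0.2, 0.3]
gripper_width: 0.598
top can 186 z128.8 med [631.5   3.6] [632.    1.3] [41.  80.5] 9.9
side can 407 z131.1 med [604.9   9.5] [ 6.128e+02 -4.000e-01] [78.7 81.2] 40.7
lid_square top 285 z15.2 [ 414.9 -154.1] [76.4 76.4] 76.8
lid_square side 376 z17.7 [ 415.8 -152.8] [78.4 77.6] 77.5
lid_square_bar top 63 z47.4 [ 414.6 -153.5] [15.8 49.3] 78.2
lid_square_bar side 119 z48.5 [ 415.6 -152.5] [19.2 49.2] 78.8
can_square top 421 z83.5 [ 591.4 -208. ] [91.2 93.8] 65.1
can_square side 602 z84.3 [ 591.4 -206.2] [94.5 94. ] 65.0
```

View pics/side_b.png

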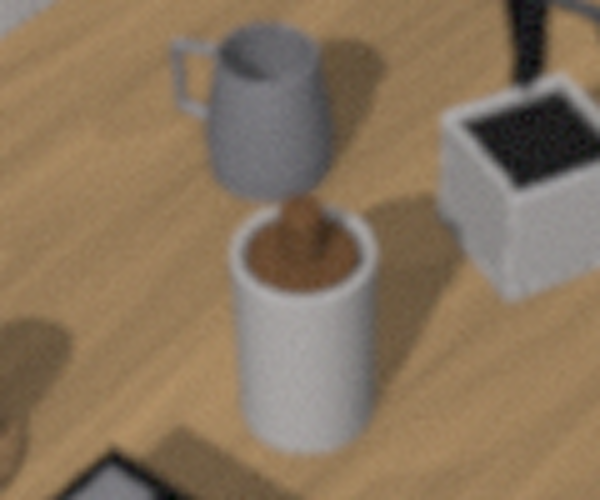

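The slim lid is flush: lid and rim both read 131 mm. Next is the square lid at (0.415, -0.153), with jaw yaw about 257.5° across its bar.

```bash
python3 -m creep '[[0.6,-77,-72,-20,1.3],[0.6,-77,-72,-20,1.3],[0.6,-77,-72,-20,1.3],[0.6,-77,-72,-20,1.3],[0.6,-77,-72,-20,1.3],[0.6,-77,-72,-20,1.3],[0.6,-77,-72,-20,1.3],[0.6,-77,-72,-20,1.3]]'; python3 -m creep '[[0.6,0,0,-40,0.16],[0.6,0,0,-80,0.16],[0.6,0,0,-120,0.16],[0.6,0,0,-140,0.16],[0.6,0,0,-150,0.16],[0.6,0,0,-150,0.16],[0.6,0,0,-150,0.16],[0.6,0,0,-150,0.16]]'
```

```text
time_s: 50.05
tcp_pos: [0.415, -0.1526, 0.2177]
ee_rot: [[0.006, -0.348, -0.937], [-0.021, -0.937, 0.348], [-1.0, 0.018, -0.013]]
wrist_force: [0.1, 0.4, 0.3]
gripper_width: 0.6
time_s: 50.85
tcp_pos: [0.4163, -0.1526, 0.069]
ee_rot: [[0.013, -0.194, -0.981], [-0.02, -0.981, 0.194], [-1.0, 0.017, -0.016]]
wrist_force: [-0.2, -0.9, -0.2]
gripper_width: 0.601
```

```bash
python3 -m creep '[[0.6,-1,-1,-15,-0.02],[0.6,-1,-1,-30,-0.02],[0.6,-1,-1,-45,-0.02],[0.6,-1,-1,-55,-0.02],[0.6,-1,-1,-60,-0.02],[0.6,-1,-1,-60,-0.02],[0.6,-1,-1,-60,-0.02],[0,-1,-1,-60,-0.02]]'; python3 -m creep '[[0,0,0,0,0],[0,0,0,0,0],[0,0,0,0,0],[0,0,0,0,0],[0,0,0,20,0],[0,0,0,60,0],[0,0,0,100,0],[0,0,0,125,0]]'
```

```text
time_s: 51.65
tcp_pos: [0.4159, -0.1536, 0.0096]
ee_rot: [[0.014, -0.214, -0.977], [-0.021, -0.977, 0.214], [-1.0, 0.017, -0.018]]
wrist_force: [0.3, 1.1, -0.2]
gripper_width: 0.569
time_s: 52.45
tcp_pos: [0.4168, -0.1537, 0.1373]
ee_rot: [[0.018, -0.213, -0.977], [-0.021, -0.977, 0.213], [-1.0, 0.017, -0.022]]
wrist_force: [0.8, -0.4, -0.6]
gripper_width: 0.184
```

```bash
python3 -m creep '[[0,174,-53,0,-0.222],[0,174,-53,0,-0.222],[0,174,-53,0,-0.222],[0,174,-53,0,-0.222],[0,174,-53,0,-0.222],[0,174,-53,0,-0.222],[0,174,-53,0,-0.222],[0,174,-53,0,-0.222]]'; python3 lid.py c .591 -.207 .09 .143
```

```text
time_s: 53.25
tcp_pos: [0.5897, -0.2063, 0.1376]
ee_rot: [[0.012, -0.423, -0.906], [-0.024, -0.906, 0.423], [-1.0, 0.017, -0.021]]
wrist_force: [0.0, -0.5, -0.5]
gripper_width: 0.178
top plate 88 z137.4 med [ 563.8 -197.9] [ 565.7 -194.2] [71.9 20.7] 63.3
top can 106 z87.2 med [ 557.2 -186.2] [ 571.2 -198.8] [90.1 54. ] 62.4
side plate 273 z137.7 med [ 581.  -192.3] [ 591.1 -203.9] [77.5 78.7] 66.7
side can 358 z85.2 med [ 580.2 -190. ] [ 591.  -206.7] [94.2 93.3] 65.5
```

View pics/side_c.png

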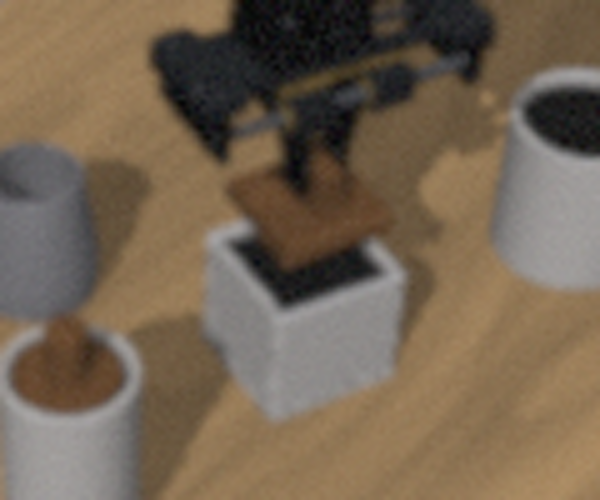

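```bash
cat > plane.py <<'E'
from h import *
import sys
cx,cy,z0,z1=map(float,sys.argv[1:5])
c=capture("side");P=cloud(c);p=band(P,cx,cy,.07,z0,z1)
A=np.c_[p[:,:2]-[cx,cy],np.ones(len(p))]
for _ in range(6):
    s=np.linalg.lstsq(A,p[:,2],rcond=None)[0];r=p[:,2]-A@s;k=np.abs(r)<.003
    if k.sum()<20:break
    A0,p0=A[k],p[k];s=np.linalg.lstsq(A0,p0[:,2],rcond=None)[0]
print("n",k.sum(),len(p),"slope deg",np.round(np.degrees(s[:2]),2),"z at c %.1f"%(s[2]*1e3)); print(*rect(p0))
E
python3 plane.py .591 -.206 .125 .155
```

```text
n 269 386 slope deg [ 1.08 -2.2 ] z at c 137.9
[ 591.9 -204.3] [77.1 77.5] 65.0
```

The lid sits about 6 mm lower in the grip than expected, with a 2° tilt, so the grip probably slackened. It is still held. I'll shift it 2.5 mm in y and lower it slowly.

```bash
python3 -m creep '[[0,-0.5,-2.5,-8,0],[0,-0.5,-2.5,-15,0],[0,-0.5,-2.5,-20,0],[0,-0.5,-2.5,-22,0],[0,-0.5,-2.5,-24,0],[0,-0.5,-2.5,-24,0],[0,-0.5,-2.5,-24,0],[0,-0.5,-2.5,-24,0]]'; python3 plane.py .591 -.206 .1 .13;python3 lid.py d .591 -.207 .09 .114
```

```text
time_s: 54.2
tcp_pos: [0.59, -0.2089, 0.1141]
ee_rot: [[0.014, -0.423, -0.906], [-0.024, -0.906, 0.423], [-1.0, 0.016, -0.023]]
wrist_force: [0.3, 0.1, -0.9]
gripper_width: 0.18
n 238 368 slope deg [ 0.87 -2.08] z at c 113.7
[ 590.3 -205.8] [75.6 76.2] 64.0
top plate 115 z112.5 med [ 563.6 -197.2] [ 566.  -197.1] [72.6 20.6] 63.1
top can 104 z87.3 med [ 556.8 -183.7] [ 569.3 -197.7] [89.7 47.7] 63.3
side plate 302 z113.7 med [ 580.6 -193.5] [ 590.7 -206.2] [77.4 78.8] 63.9
side can 249 z86.3 med [ 573.9 -180.6] [ 592.6 -206. ] [93.1 95.2] 65.6
```

View pics/side_d.png

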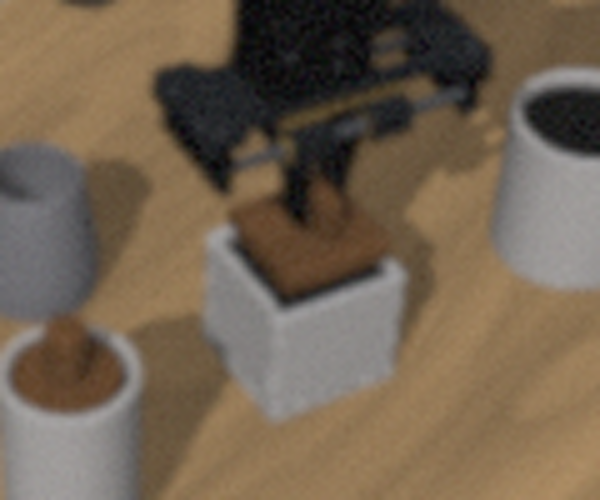

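```bash
python3 -m creep '[[0,0.8,-0.6,-2,0.01],[0,0.8,-0.6,-4,0.01],[0,0.8,-0.6,-6,0.01],[0,0.8,-0.6,-8,0.01],[0,0.8,-0.6,-10,0.01],[0,0.8,-0.6,-12,0.01],[0,0.8,-0.6,-14,0.01],[0,0.8,-0.6,-14,0.01]]'; python3 -m creep '[[0,0,0,-1,0],[0,0,0,-2,0],[0,0,0,-3,0],[0,0,0,-3,0],[0,0,0,-3,0],[0,0,0,-3,0],[0,0,0,-3,0],[0,0,0,-3,0]]'; python3 lid.py e .591 -.207 .09 .098
```

```text
time_s: 55.15
tcp_pos: [0.5905, -0.2095, 0.0997]
ee_rot: [[0.013, -0.414, -0.91], [-0.024, -0.91, 0.414], [-1.0, 0.016, -0.022]]
wrist_force: [1.3, -0.2, -1.4]
gripper_width: 0.182
time_s: 55.95
tcp_pos: [0.5909, -0.2097, 0.098]
ee_rot: [[0.014, -0.414, -0.91], [-0.024, -0.91, 0.413], [-1.0, 0.016, -0.023]]
wrist_force: [-1.4, -1.2, 5.6]
gripper_width: 0.183
top plate 123 z95.4 med [ 565.6 -196.5] [ 564.7 -193.3] [86.1 29. ] 63.9
top can 157 z89.1 med [ 560.  -190.2] [ 566.9 -196.5] [90.9 44.6] 59.3
side plate 349 z97.7 med [ 581.2 -190.3] [ 590.4 -205.2] [92.7 89. ] 65.3
side can 253 z89.4 med [ 569.3 -179.7] [ 591.  -205.4] [93.  93.3] 65.0
```

View pics/side_e.png

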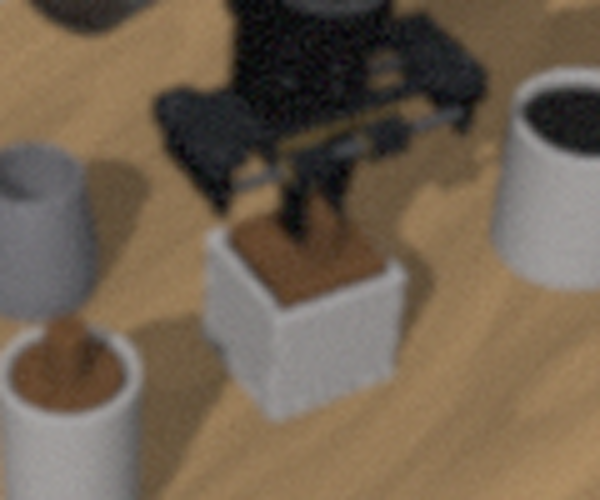

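The lid rests on the seal inside the mouth, plate top at 97.7 mm. Now press.

```bash
python3 -m creep '[[0,0,0,-1,0],[0,0,0,-2,0],[0,0,0,-3,0],[0,0,0,-4,0],[0,0,0,-5,0],[0,0,0,-6,0],[0,0,0,-7,0],[0,0,0,-8,0]]'; python3 -m creep '[[0,0,0,-1,0],[0,0,0,-2,0],[0,0,0,-3,0],[0,0,0,-4,0],[0,0,0,-4,0],[0,0,0,-4,0],[0,0,0,-4,0],[0,0,0,-4,0]]'; python3 lid.py f .591 -.207 .09 .098
```

```text
time_s: 56.85
tcp_pos: [0.591, -0.2098, 0.0912]
ee_rot: [[0.015, -0.413, -0.91], [-0.025, -0.91, 0.413], [-1.0, 0.016, -0.024]]
wrist_force: [-2.0, 0.9, 6.0]
gripper_width: 0.18
time_s: 57.65
tcp_pos: [0.5911, -0.21, 0.0903]
ee_rot: [[0.016, -0.413, -0.911], [-0.026, -0.911, 0.412], [-1.0, 0.017, -0.025]]
wrist_force: [-5.1, 1.9, 13.1]
gripper_width: 0.18
top plate 50 z91.1 med [ 566.2 -187. ] [ 567.3 -196.5] [86.6 43.4] 63.1
top can 185 z88.5 med [ 560.9 -194. ] [ 567.2 -196.7] [89.7 43.4] 63.1
side plate 248 z91.9 med [ 581.8 -189.7] [ 590.8 -205.5] [91.7 90.5] 64.3
side can 458 z90.0 med [ 578.5 -191.1] [ 591.2 -206.4] [93.3 96.3] 66.1
```

```bash
python3 -m creep '[[0,0,0,-3,0],[0,0,0,-4,0],[0,0,0,-5,0],[0,0,0,-6,0],[0,0,0,-6,0],[0,0,0,-6,0],[0,0,0,-6,0],[0,0,0,-6,0]]'; python3 -m creep '[[0,0,0,4,0],[0.5,0,0,5,0],[0.5,0,0,5,0],[0.5,0,0,5,0],[0.5,0,0,5,0],[0.5,0,0,30,0],[0,0,0,55,0],[0,0,0,55,0]]'; python3 plane.py .591 -.206 .08 .1
```

```text
time_s: 58.55
tcp_pos: [0.5913, -0.2101, 0.0901]
ee_rot: [[0.018, -0.411, -0.911], [-0.028, -0.911, 0.411], [-0.999, 0.018, -0.028]]
wrist_force: [-10.6, 5.3, 26.7]
gripper_width: 0.184
time_s: 59.35
tcp_pos: [0.5938, -0.2107, 0.1486]
ee_rot: [[0.025, -0.411, -0.911], [-0.029, -0.912, 0.41], [-0.999, 0.016, -0.035]]
wrist_force: [0.2, -0.5, 0.4]
gripper_width: 0.386
n 362 531 slope deg [0.52 0.19] z at c 90.0
[ 591.7 -206.8] [93.4 93.3] 66.0
```

```bash
python3 -m creep '[[0,-2,4,-10,0],[0,-2,4,-20,0],[0,-2,4,-28,0],[0,-2,4,-32,0],[0,-2,4,-36,0],[0,-2,4,-40,0],[0,-2,4,-43,0],[0,-2,4,-46,0]]'; python3 -m creep '[[0,0,0,-4,0],[0,0,0,-5,0],[0,0,0,-6,0],[0,0,0,-6,0],[0,0,0,-6,0],[0,0,0,-6,0],[0,0,0,-6,0],[0,0,0,-6,0]]'
```

```text
time_s: 60.2
tcp_pos: [0.5904, -0.2066, 0.1115]
ee_rot: [[0.023, -0.408, -0.913], [-0.032, -0.913, 0.407], [-0.999, 0.02, -0.034]]
wrist_force: [-21.8, 14.6, 58.3]
gripper_width: 0.005
time_s: 61.0
tcp_pos: [0.5917, -0.2068, 0.1119]
ee_rot: [[0.028, -0.406, -0.914], [-0.035, -0.914, 0.405], [-0.999, 0.021, -0.039]]
wrist_force: [-8.3, 5.9, 26.1]
gripper_width: 0.004
```

```bash
python3 -m creep '[[0,0,0,20,0],[0,0,0,50,0],[0.5,0,0,90,0],[0.5,-60,-30,120,0],[0.5,-120,-80,140,0],[0.5,-180,-160,140,0],[0.5,-180,-160,140,0],[0.5,-180,-160,140,0]]'; python3 -m creep '[[0.5,-50,-150,0,0],[0.5,-50,-150,0,0],[0.5,-50,-150,0,0],[0.5,-50,-150,0,0],[0.5,-50,-150,0,0],[0.5,-50,-150,0,0],[0.5,-50,-150,0,0],[0.5,-50,-150,0,0]]'; python3 - <<'E'
from fit import *
cs={n:capture(n) for n in("top","side")}
G["podin"]=(.35,.28,.045,.02,.05);G["sqbar"]=(.591,-.207,.05,.105,.14);G["knob"]=(.613,-.001,.04,.155,.19)
run(cs,["podin","cup","coaster","jug","rib","sqbar","knob"])
for n in cs: cv2.imwrite(f"pics/{n}16.png",cs[n]["image"])
E
python3 gh.py; python3 plane.py .591 -.2065 .08 .1; python3 plane.py .613 -.001 .12 .14
```

```text
time_s: 61.8
tcp_pos: [0.4106, -0.3674, 0.252]
ee_rot: [[0.028, -0.405, -0.914], [-0.035, -0.914, 0.404], [-0.999, 0.021, -0.04]]
wrist_force: [0.7, -0.6, -1.1]
gripper_width: 0.449
time_s: 62.6
tcp_pos: [0.3615, -0.5162, 0.2524]
ee_rot: [[0.029, -0.403, -0.915], [-0.035, -0.915, 0.402], [-0.999, 0.021, -0.04]]
wrist_force: [-0.4, -0.2, 0.1]
gripper_width: 0.504
rib top 72 z91.5 [586.5 216.5] [11.  57.5] 0.5
rib side 139 z92.4 [586.4 217.6] [16.3 60.1] 1.1
cup top 109 z66.7 [758.1 157.7] [59.9 58.6] 44.5
cup side 263 z64.3 [757.6 158. ] [61.4 59.8] 30.4
coaster top 320 z8.2 [763.3 166. ] [134.5 114.9] 84.3
coaster side 437 z9.2 [754.1 167.6] [131.5 118.2] 73.1
jug top 98 z91.9 [ 785.6 -146.6] [96.8 67.1] 42.6
jug side 139 z90.8 [ 782.5 -158.2] [69. 92.] 74.5
podin top 108 z34.8 [352.8 280.2] [37.2 36.6] 0.7
podin side 240 z36.6 [350.8 282.1] [35.1 38.3] 38.1
sqbar top 74 z121.5 [ 593.4 -208.8] [15.9 47.9] 66.2
sqbar side 99 z120.1 [ 593.7 -207.8] [16.6 52.6] 68.1
knob top 50 z161.1 [612.6  -1.6] [24.7 21.9] 0.1
knob side 64 z162.7 [6.151e+02 3.000e-01] [22.  24.6] 39.8
top rim+x (np.int64(63), np.float64(57.61)) rim-x (np.int64(42), np.float64(58.51)) plate +x (np.int64(232), np.float64(59.44)) -x (np.int64(229), np.float64(58.76)) +y (np.int64(81), np.float64(59.29)) -y (np.int64(86), np.float64(58.86)) rib (np.int64(36), np.float64(92.51))
side rim+x (np.int64(108), np.float64(59.06)) rim-x (np.int64(111), np.float64(59.4)) plate +x (np.int64(235), np.float64(61.28)) -x (np.int64(332), np.float64(61.39)) +y (np.int64(133), np.float64(61.32)) -y (np.int64(95), np.float64(61.62)) rib (np.int64(46), np.float64(93.46))
n 339 529 slope deg [0.61 0.41] z at c 90.3
[ 591.2 -206.8] [93.9 93.4] 65.2
n 313 438 slope deg [ 1.57 -1.23] z at c 131.2
[6.121e+02 5.000e-01] [79.7 77.3] 45.7
```

View pics/side16.png

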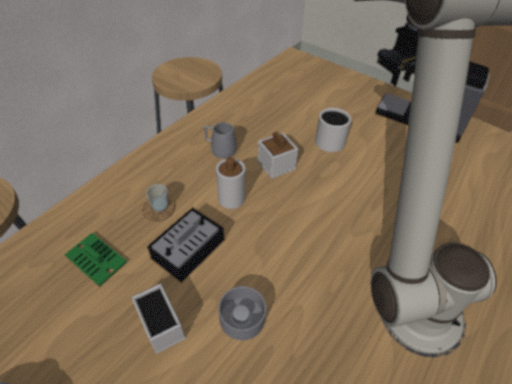

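View pics/top16.png

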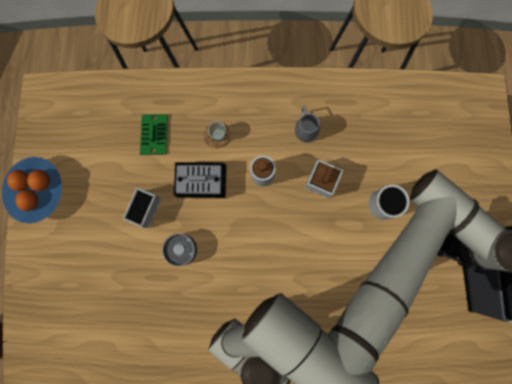

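```bash
python3 - <<'E'
from h import *
def m(P,x0,x1,y0,y1,lo):
    k=(P[...,0]>x0)&(P[...,0]<x1)&(P[...,1]>y0)&(P[...,1]<y1)&(P[...,2]>lo)&(P[...,2]<.11);return round(np.median(P[k][:,2])*1e3,2)
for n in("top","side"):
    for c in(dict(np.load(n+".npz")),capture(n)):
        P=cloud(c);x,y=.588,.2145
        print(n,"+x",m(P,x+.015,x+.042,y-.05,y+.05,.04),"-x",m(P,x-.042,x-.015,y-.05,y+.05,.04),"+y",m(P,x-.03,x+.03,y+.035,y+.052,.04),"-y",m(P,x-.03,x+.03,y-.052,y-.035,.04),"rib",m(P,x-.005,x+.005,y-.02,y+.02,.08),"rim",m(P,x+.0535,x+.0575,y-.07,y+.07,.04))
E
```

```text
top +x 65.41 -x 65.33 +y 65.42 -y 65.41 rib 97.08 rim 57.99
top +x 59.24 -x 58.88 +y 58.76 -y 58.82 rib 90.53 rim 58.42
side +x 67.63 -x 67.42 +y 67.16 -y 67.75 rib 99.24 rim 60.79
side +x 61.29 -x 61.43 +y 61.05 -y 61.75 rib 93.52 rim 58.96
```

The same measurement before and after shows the grille dropped about 6 mm evenly, so it is fully home. Handing in.

```bash
python3 -c "
from station import *
print(finish_job())"
```

```text
the job is handed in; nothing more can be done
None
```

The job is done and handed in at about 63 s: the pod is in the steel pot, the grille is back on the tray, and both lids on the bar (slim and square) are pressed home. No wide or oblong lid was on the bar.

**Last checks**
- **Grille:** it dropped about 6 mm evenly in both cameras between start and finish, and a second push of 28 N on its rib moved it no further.
- **Slim lid:** the lid and rim read the same height in the side camera, and the push met a hard stop at 21 N.
- **Square lid:** its surface reads 90 mm, level with the rim, and it did not move under a further push on its bar.
- **Bystanders:** the cup reads where it started, within a millimetre or so. The coaster and jug readings are rough: nearly all within a few millimetres, but the jug's top-camera one was about 12 mm off sideways, while its side-camera reading agreed with the start. The pictures show both where they were.

**What went wrong or disagreed**
- **Tool height:** the real fingertips sit about 30 mm higher than the spec and the reported tool position imply. Because of this, I first lifted the grille by only the tips of the pads, and two tries at the pod gripped nothing. I corrected for it from then on.
- **Square lid in the grip:** it slid about 6 mm and tilted about 2° before fitting, and it ended up level.
- **Wrist force:** my last push on the square lid's bar read 58 N at the end of the move, through the fingertips. That is well under the 120 N limit.
- **Grille against rim:** the raw depth reads the grille 0.5 to 2 mm above the tray's black rim, but the rim itself reads unevenly. I relied on the 6 mm drop and the hard stop instead.

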